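# Count the handle bolts into the scale pan

## Robot

A 6-joint arm with a two-finger parallel gripper is mounted at the origin on the work surface. World frame = base frame: x ahead of the robot, y to its left, z up, the work surface at z = 0. Lengths are in m, angles in rad, forces in N, time in s.
With the tool pointing down it reaches from about 0.35 to 0.875 m from the base axis. Payload 4.2 kg.
Tool frame: the origin (TCP) lies at the very end of the fingers, on their centre line; the grasp point (between the pads) lies 19 mm behind it; z points along the fingers, y is the direction in which the jaws open and shut (so a half turn about z gives the same grasp; the last joint's range is limited). The gripper opens to 85 mm and grips with 20 to 120 N. Pads are 22 mm wide; open, the fingers measure 114 mm over their backs; the gripper's body (76 mm by 85 mm) begins 54 mm behind the grasp point. The pads swing forward as they close: fully open they stand 13 mm farther back than shut.
Start: joints at [-1.003, 0.385, 0.008, 0, -1.194, -0.259], TCP at [0.19, -0.595, 0.231] pointing down, gripper open.
Joint ranges: [-3.14, 3.14], [-1.21, 2.06], [-1.07, 1.41], [-3.16, 2.05], [-2.99, -0.16], [-3.1, 3.1]. Speed limits (rad/s): [2.79, 2.79, 3.14, 3.14, 3.14, 3.14].

## Interface

Orientations are given as a 3x3 rotation matrix whose columns are the frame's x, y, z axes.
In Python, from bench import get_state, imaging, order gives the robot as it stands.
- The arm moves only by the shell command python3 -m crank 'ROWS'. ROWS is a JSON object of lists of equal length, an entry for each row: "offset": the shift along the tool's x, y, z in mm, a list of three; "twist": the turn, a rotation vector about the tool's x, y, z in degrees, a list of three; "jaw": the finger opening in mm, from 0 to 85.4. A call has 1 to 12 rows; each row is the pose to reach, as a shift and turn from the pose commanded when the call began, along the tool's axes at that moment; what a row does not reach only later rows make up. A row lasts 1/8 s, in which the tool goes at most 62.5 mm and 10.7 degrees, less where a joint would pass 70% of its speed; a pose out of reach is approached as far as the arm can. A call with a gripper value outside its range is refused whole. The fingers move at their own pace and stop on an object; the grip force is fixed at half the most. Time passes only in rows, so rows that repeat a pose let the fingers close. It gives the time, the measured TCP pose, the force and the opening at its end, in the units of the state.
- get_state(): the state, without advancing time (a new reading comes with each control period).
- imaging.camera(name): name is "scene" or "top" or "wrist"; returns the picture (420x560x3 uint8, blue, green, red); there is no depth.
- imaging.camera_model(name): a dict with "fx", "fy", "cx", "cy" (pixels), "origin" and "attitude" of the camera in the world. Camera axes: x right, y up, looking along -z (the intrinsics and any distortion apply to the point x, -y, -z); pixel columns grow to the right and rows downward; lengths in m; the calibration is good to about 2 mm. A picture is of the moment at which its call begins: read the wrist's pose just before it. camera_model takes no time and is no camera call; for the wrist camera it gives the pose at the moment of the call.
- order.job_done(): hands the job in, once; it reports no verdict.
The state is a dict: "time": time; "joints": joint angles; "qd": joint speeds; "effort": joint torques, N m; "tcp_pos": TCP position; "orientation": TCP orientation; "contact_force": force on the tool from outside, world axes, zero at the start; "moment": the same for the moment, N m; "grip_width": finger opening in m.
Only numpy, scipy, OpenCV 4.12 (cv2) and the standard library are available. Lean on these libraries where they do the work, as an engineer would, in place of code of your own. Each camera call takes 0.05 s, during which the arm holds its last target.

## Task

Clear the brass spanner out of the scale pan and lay it flat on its yellow outline on the rubber mat, jaw on the jaw, then with the pan empty press the green key (on) and then the yellow key (tare). Lay every bolt from the shelf flat in the pan, none resting on another, all in line with the scale from keys to back with the heads towards the keys, and once they are all in press the blue key (count) and then the white key (print). Press the keys one at a time and fully down, never press the red key (it clears the count), leave the other things on the shelf alone, and put right anything that gets knocked astray, so that bolts and spanner lie as asked at the end.

Things in the scene. Friction and masses are not known exactly. Their poses are not given: they have to be found in the camera images.
- scale: White bench counting scale, fixed, 275 deep (x) x 230 wide (y) mm; position and heading vary. Origin: centre of its underside, on the shelf. +x points from the keys to the pan, +y left as seen from the keys. Front deck with five keys 38 mm high, then a sloping display, then the housing (54 mm high) with a rimmed steel pan.
- pan (a point): Centre of the inner floor of the scale's steel pan: at (46, 0, 60) mm in the scale's frame, with its axes. Floor 168 (x) x 210 (y) mm, flat and rigid; rim 4 mm thick, 10 mm above the floor.
- spanner: Brass open-ended spanner, 150 mm long, 10 mm thick, about 0.22 kg; straight shank 18 mm wide, jaw end 40 mm wide, round eye end 30 mm wide. It starts lying flat in the scale pan. Origin: middle of its underside, close to its centre of mass; x runs along it towards the jaw, z up.
- spanner_jaw (a point): Point in the mouth of the spanner's jaw, 70 mm from its origin along +x, 5 mm above the underside.
- mat: Black rubber tool mat fixed on the shelf left of the scale, 200 (x) x 100 (y) x 3 mm, with the spanner's outline painted on it in yellow, jaw end towards the mat's +x (the end farther from the robot). Origin: centre of the underside; the middle of the outline lies over it. Position and heading vary.
- bolt_a: Steel handle bolt, one of 2 to 4 alike, 103 mm long, 60 to 100 g: round shank 10 mm in diameter, 95 mm long, square head 17 x 17 x 8 mm, so it does not roll. Starts on the shelf right of the scale, either way round. Origin: middle of its length, on the underside, 7 mm below the axis; x runs from head to threaded tip (within 2 degrees of the axis).
- bolt_a_head (a point): Centre of this bolt's square head, on its axis, 47 mm from the bolt's origin along -x; about 8.5 mm above what it lies on.
- bolt_b: Steel handle bolt, one of 2 to 4 alike, 103 mm long, 60 to 100 g: round shank 10 mm in diameter, 95 mm long, square head 17 x 17 x 8 mm, so it does not roll. Starts on the shelf right of the scale, either way round. Origin: middle of its length, on the underside, 7 mm below the axis; x runs from head to threaded tip (within 2 degrees of the axis).
- bolt_b_head (a point): Centre of this bolt's square head, on its axis, 47 mm from the bolt's origin along -x; about 8.5 mm above what it lies on.
- bolt_c: Steel handle bolt, one of 2 to 4 alike, 103 mm long, 60 to 100 g: round shank 10 mm in diameter, 95 mm long, square head 17 x 17 x 8 mm, so it does not roll. Starts on the shelf right of the scale, either way round. Origin: middle of its length, on the underside, 7 mm below the axis; x runs from head to threaded tip (within 2 degrees of the axis).
- bolt_c_head (a point): Centre of this bolt's square head, on its axis, 47 mm from the bolt's origin along -x; about 8.5 mm above what it lies on.
- bolt_d: Steel handle bolt, one of 2 to 4 alike, 103 mm long, 60 to 100 g: round shank 10 mm in diameter, 95 mm long, square head 17 x 17 x 8 mm, so it does not roll. Starts on the shelf right of the scale, either way round. Origin: middle of its length, on the underside, 7 mm below the axis; x runs from head to threaded tip (within 2 degrees of the axis).
- bolt_d_head (a point): Centre of this bolt's square head, on its axis, 47 mm from the bolt's origin along -x; about 8.5 mm above what it lies on.
- key_yellow (a joint): Spring key of the scale, yellow, leftmost as seen from the robot (tare). Cap 24 (x) x 28 (y) mm; centre of its top at rest at (-105, 80, 46) mm in the scale's frame. Pressed straight down: 0 m at rest, 0.005 m fully down; starts to move at 1.2 N, fully down at 4 N, counts as pressed beyond 0.004 m; springs back.
- key_blue (a joint): Spring key of the scale, blue, second from the left as seen from the robot (count). Cap 24 (x) x 28 (y) mm; centre of its top at rest at (-105, 40, 46) mm in the scale's frame. Pressed straight down: 0 m at rest, 0.005 m fully down; starts to move at 1.2 N, fully down at 4 N, counts as pressed beyond 0.004 m; springs back.
- key_red (a joint): Spring key of the scale, red, in the middle as seen from the robot (clear: not to be pressed). Cap 24 (x) x 28 (y) mm; centre of its top at rest at (-105, 0, 46) mm in the scale's frame. Pressed straight down: 0 m at rest, 0.005 m fully down; starts to move at 1.2 N, fully down at 4 N, counts as pressed beyond 0.004 m; springs back.
- key_white (a joint): Spring key of the scale, white, second from the right as seen from the robot (print). Cap 24 (x) x 28 (y) mm; centre of its top at rest at (-105, -40, 46) mm in the scale's frame. Pressed straight down: 0 m at rest, 0.005 m fully down; starts to move at 1.2 N, fully down at 4 N, counts as pressed beyond 0.004 m; springs back.
- key_green (a joint): Spring key of the scale, green, rightmost as seen from the robot (on). Cap 24 (x) x 28 (y) mm; centre of its top at rest at (-105, -80, 46) mm in the scale's frame. Pressed straight down: 0 m at rest, 0.005 m fully down; starts to move at 1.2 N, fully down at 4 N, counts as pressed beyond 0.004 m; springs back.
- handle: Red plastic gooseneck curling handle standing on its round foot, 175 mm long, 80 mm high; loose, not part of the job. Origin: centre of its underside (of the foot).
- spacer_a: Grey nylon spacer ring, 52 mm across, 12 mm high; loose, not part of the job. Origin: centre of its underside.
- spacer_b: Grey nylon spacer ring, 52 mm across, 12 mm high; loose, not part of the job. Origin: centre of its underside.
- oil: Small white oil bottle with red cap, 38 mm across, 85 mm high; loose, not part of the job. Origin: centre of its underside.
- mug: Blue mug, 80 mm across, 90 mm high; loose, not part of the job. Origin: centre of its underside.
- washer_tin: Empty aluminium bowl for washers, 90 mm across, 35 mm high; loose, not part of the job. Origin: centre of its underside.

How it is judged:
By the outcome, as a careful person would: the job done as asked, in the order asked, and still so for the second after the job is handed in, with the robot touching nothing.
Of bolt_a, bolt_b, bolt_c, bolt_d only 2 to 4 are there at a start; the rules pass over those that are not, and their reading is None.
At some moment in a run one of bolt_a, bolt_b, bolt_c, bolt_d, spanner may be knocked a few centimetres aside while the robot is not near it.
Once in a run the grip may slacken for a moment while it holds something.
It also fails if it takes over 210 s, if anything falls off the work surface, if the arm or the gripper's body presses on something with over 40 N, if the wrist force passes 120 N, or if a joint passes its speed limit or range.

## Working session

There is one attempt and no reset: what is moved stays moved. The work goes in short steps, Python scripts to look and compute and a shell command to move; the robot and the scene stay as the last step left them, time stands still between calls to the robot, and variables do not carry over. Pictures are saved under pics/ and viewed, and the job is handed in when it is done.

```bash
ls; mkdir -p pics; python3 - <<'E'
from bench import get_state, imaging, order
import cv2,json
s=get_state();print({k:(v if not hasattr(v,'tolist') else v.tolist()) for k,v in s.items()})
for n in ("scene","top","wrist"):
    print(n,imaging.camera_model(n))
    cv2.imwrite(f"pics/{n}0.png",imaging.camera(n))
E
```

```text
pics
{'time': 0.0, 'joints': [-1.0033944287219505, 0.3855187823816685, 0.006612805198928368, -0.00046262667119326937, -1.1939709819302475, -0.25858911584125294], 'qd': [-0.0020901701723106693, -0.0013897553639308341, 0.00016328046774911355, 0.000796218513841543, 0.0004507693186502452, 0.00019151572916516131], 'effort': [-0.0007569069748569746, -39.22891616821289, 18.839784264564514, 4.186124503612518, -0.004499577626120299, -1.8951102020992039e-06], 'tcp_pos': [0.18978134625026483, -0.5948809979578075, 0.23024467064332638], 'orientation': [[-0.9527468863174026, -0.30376438224855407, -0.0007554400364119234], [-0.3037652992541939, 0.9527448240442189, 0.001985755765496419], [0.00011653971116472789, 0.002121399091292803, -0.9999977430396486]], 'contact_force': [0.12306364852999048, -0.17315366311204639, 0.3795619084703602], 'moment': [-0.02314346075525995, 0.0723439532796318, -0.06272512291254281], 'grip_width': 0.08552905097904423}
scene {'fx': 446.1278083498783, 'fy': 446.1278083498783, 'cx': 277.50242312078797, 'cy': 212.43543121997928, 'origin': array([ 1.05991427, -0.67085481,  0.78
[... 151 characters left out ...]
  0.64218083]])}
top {'fx': 503.30354399191623, 'fy': 503.30354399191623, 'cx': 276.8741043524861, 'cy': 209.2433817822106, 'origin': array([ 0.42958105, -0.02829589,  1.42034445]), 'attitude': array([[-2.91858051e-02,  9.97004309e-01, -7.16281895e-02],
       [-9.99573637e-01, -2.90493593e-02,  2.94611582e-03],
       [ 8.56537158e-04,  7.16836346e-02,  9.97427051e-01]])}
wrist {'fx': 319.75881090571687, 'fy': 319.75881090571687, 'cx': 278.969434261117, 'cy': 216.52594925033225, 'origin': array([ 0.11895312, -0.61794369,  0.37193086]), 'attitude': array([[-0.30256186, -0.91097053, -0.28033731],
       [ 0.95312839, -0.28868093, -0.09060683],
       [ 0.00161211, -0.29461162,  0.95561571]])}
```

View pics/top0.png

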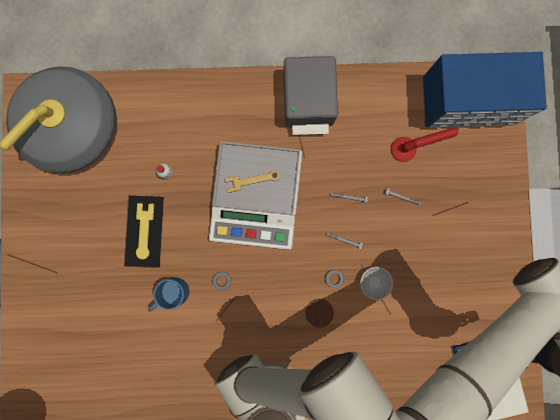

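View pics/scene0.png

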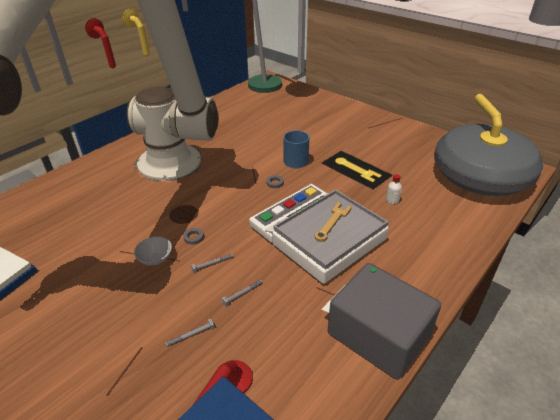

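View pics/wrist0.png

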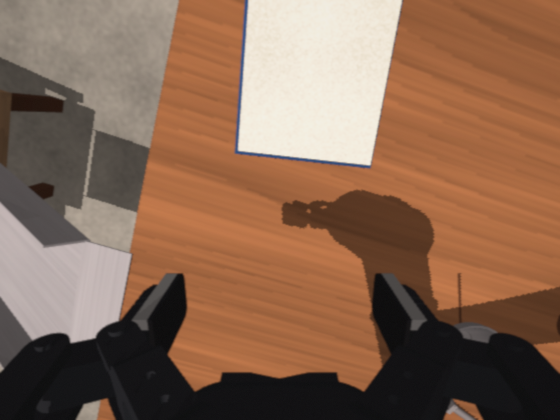

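```bash
cat > h.py <<'E'
import numpy as np, cv2
from bench import get_state, imaging, order
from scipy.spatial.transform import Rotation as Ro
def ray(m,u,v):
    d=np.array([(u-m['cx'])/m['fx'],-(v-m['cy'])/m['fy'],-1.0])
    return np.array(m['origin']),np.array(m['attitude'])@d
def plane(m,u,v,z):
    o,d=ray(m,u,v); return o+d*(z-o[2])/d[2]
def proj(m,p):
    q=np.array(m['attitude']).T@(np.array(p)-m['origin'])
    return m['cx']+m['fx']*q[0]/-q[2], m['cy']-m['fy']*q[1]/-q[2]
def shot(n,f=None):
    m=imaging.camera_model(n); im=imaging.camera(n)
    if f: cv2.imwrite('pics/'+f,im)
    return m,im
def hsv(im): return cv2.cvtColor(im,cv2.COLOR_BGR2HSV)
def mask(im,lo,hi):
    return cv2.inRange(hsv(im),np.array(lo),np.array(hi))
def blobs(mk,amin=20,box=None):
    n,l,st,c=cv2.connectedComponentsWithStats(mk)
    out=[]
    for i in range(1,n):
        if st[i,4]<amin: continue
        if box and not(box[0]<c[i][0]<box[2] and box[1]<c[i][1]<box[3]): continue
        out.append((c[i],st[i,4],st[i,:4],l==i))
    return out
def ang(a): return (a+90)%180-90
def goal(p,jaw_deg,s=None):
    """offset mm/twist deg in tool axes to bring TCP to p (m), tool down, jaw axis y at world angle jaw_deg (mod 180)"""
    s=s or get_state(); R=np.array(s['orientation']); t=np.array(s['tcp_pos'])
    off=R.T@(np.array(p)-t)*1000
    best=None
    for a in (jaw_deg,jaw_deg+180):
        y=np.array([np.cos(np.radians(a)),np.sin(np.radians(a)),0]); z=np.array([0,0,-1.]); x=np.cross(y,z)
        tw=np.degrees(Ro.from_matrix(R.T@np.c_[x,y,z]).as_rotvec())
        print('goal',np.round(p,4),'jaw',round(a,1),'offset',np.round(off,1).tolist(),'twist',np.round(tw,1).tolist(),'j6',round(s['joints'][5],2))
def st():
    s=get_state(); R=np.array(s['orientation'])
    print('t%.2f tcp %s jawang %.1f w %.1f F %s j6 %.2f'%(s['time'],np.round(s['tcp_pos'],4),np.degrees(np.arctan2(R[1,1],R[0,1])),s['grip_width']*1000,np.round(s['contact_force'],1),s['joints'][5]))
    return s
E
python3 - <<'E'
import cv2
im=cv2.imread('pics/top0.png')
cv2.imwrite('pics/t_a.png',cv2.resize(im[120:320,110:460],None,fx=2.28,fy=2.28,interpolation=cv2.INTER_CUBIC))
E
```

```text
(no output)
```

View pics/t_a.png

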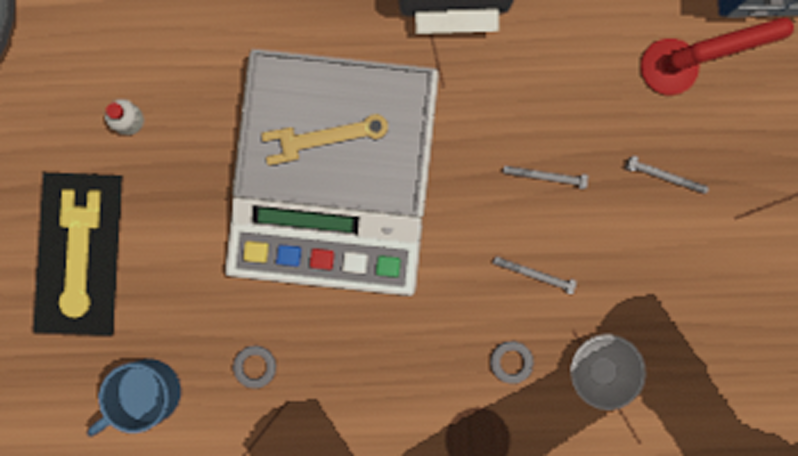

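```bash
cat > meas.py <<'E'
from h import *
def axis(m,mk,z):
    ys,xs=np.nonzero(mk); P=np.array([plane(m,u,v,z)[:2] for u,v in zip(xs,ys)])
    c=P.mean(0); w,V=np.linalg.eigh(np.cov((P-c).T)); return c,V[:,1],P
if __name__=='__main__':
    m={**imaging.camera_model('top')}; im=cv2.imread('pics/top0.png'); H=hsv(im)
    for u,v in [(222,230),(236,232),(251,234),(266,236),(280,236),(250,182),(145,230),(349,197)]: print((u,v),H[v,u])
    for n,lo,hi in [('yellow',(20,90,120),(32,255,255)),('blue',(100,120,60),(120,255,255)),('green',(60,90,70),(85,255,255))]:
        for b in blobs(mask(im,lo,hi),20,(100,130,310,280)):
            print(n,np.round(b[0],1),b[1],np.round(plane(m,*b[0],0.046),4))
E
python3 meas.py
```

```text
(222, 230) [ 24 135 206]
(236, 232) [108 161 165]
(251, 234) [  1 174 170]
(266, 236) [ 38  13 212]
(280, 236) [ 66 118 153]
(250, 182) [ 20 126 193]
(145, 230) [ 24 138 204]
(349, 197) [ 11  14 151]
yellow [249.6 180. ] 358 [0.6109 0.0403 0.046 ]
yellow [143.6 229.1] 629 [0.4845 0.3329 0.046 ]
yellow [221.8 229.9] 92 [0.4761 0.1195 0.046 ]
blue [236.2 231.6] 80 [0.4703 0.0803 0.046 ]
green [243.3 216.2] 233 [0.512  0.0598 0.046 ]
green [279.7 236.4] 79 [ 0.4538 -0.038   0.046 ]
```

```bash
cat > m2.py <<'E'
from meas import *
m=imaging.camera_model('top'); im=cv2.imread('pics/top0.png')
Y=mask(im,(18,80,110),(34,255,255))
for b in blobs(Y,200,(100,130,310,280)):
    z=0.070 if b[0][0]>200 else 0.003
    c,a,P=axis(m,b[3],z); t=(P-c)@a; n=(P-c)@[-a[1],a[0]]
    w0=np.ptp(n[t<t.min()+.02]);w1=np.ptp(n[t>t.max()-.02])
    if w0>w1: a=-a;t=-t
    mid=c+a*(t.max()+t.min())/2
    print('spanner' if z>.01 else 'outline',np.round(mid,4),'len',np.ptp(t),'ang',np.degrees(np.arctan2(a[1],a[0])),w0,w1)
K=cv2.inRange(im,(0,0,0),(45,45,45))
for b in blobs(K,500,(110,170,190,290)):
    mk=(b[3].astype(np.uint8)); cn,_=cv2.findContours(mk,0,2); r=cv2.minAreaRect(cn[0]); pts=np.array([plane(m,*p,0.003)[:2] for p in cv2.boxPoints(r)])
    print('mat',np.round(pts.mean(0),4),np.round(pts,4).tolist())
S=mask(im,(0,0,70),(180,60,255))
for b in blobs(S,40,(310,160,440,270)):
    c,a,P=axis(m,b[3],0.008); t=(P-c)@a; n=(P-c)@[-a[1],a[0]]
    w0=n[t<t.min()+.012].std();w1=n[t>t.max()-.012].std()
    if w1>w0: a=-a;t=-t
    mid=c+a*(t.max()+t.min())/2
    print('bolt',np.round(b[0]),b[1],np.round(mid,4),'len',np.ptp(t),'ang head->tip',np.degrees(np.arctan2(a[1],a[0])),w0,w1)
E
python3 m2.py
```

```text
spanner [0.6091 0.0311] len 0.147236710528295 ang 99.94439604885903 0.028309763369210254 0.03995895344466307
outline [0.4823 0.3446] len 0.15469383963217526 ang -3.9162705987579884 0.04628439846695631 0.03676205737391421
mat [0.4819 0.3438] [[0.3874, 0.3988], [0.5849, 0.3857], [0.5763, 0.2883], [0.379, 0.3024]]
bolt [401. 196.] 131 [ 0.5552 -0.3878] len 0.10299508147590072 ang head->tip -111.81416779416179 0.0024977878150709665 0.005018565051131243
bolt [350. 197.] 125 [ 0.5603 -0.2366] len 0.10314140093181978 ang head->tip 79.30691369467738 0.004457295099580393 0.00223296520169686
bolt [346. 240.] 128 [ 0.4398 -0.2176] len 0.10512392185450062 ang head->tip 68.99185993272505 0.004639713342124943 0.0023513274951309413
```

```bash
python3 - <<'E'
from h import *
goal((.609,.031,.22),9.9)
E
```

```text
goal [0.609 0.031 0.22 ] jaw 9.9 offset [-589.6, 469.1, 11.2] twist [0.1, -0.1, 97.8] j6 -0.26
goal [0.609 0.031 0.22 ] jaw 189.9 offset [-589.6, 469.1, 11.2] twist [0.1, 0.1, -82.2] j6 -0.26
```

```bash
python3 -m crank '{"offset":[[-50,39,1],[-99,78,2],[-148,117,3],[-197,156,4],[-246,195,5],[-295,234,6],[-344,273,7],[-393,312,8],[-442,351,9],[-491,390,10],[-540,429,11],[-589.6,469,11]],"twist":[[0,0,0],[0,0,-8],[0,0,-16],[0,0,-24],[0,0,-32],[0,0,-40],[0,0,-48],[0,0,-56],[0,0,-64],[0,0,-72],[0,0,-80],[0.1,0.1,-82.2]],"jaw":[85,85,85,85,85,85,85,85,85,85,85,85]}'; python3 - <<'E'
from h import *
s=st(); goal((.609,.031,.22),9.9)
shot('wrist','w1.png'); print(imaging.camera_model('wrist'))
E
```

```text
time: 1.65
tcp_pos: [0.6079, 0.0296, 0.22]
orientation: [[0.174, -0.985, 0.0], [-0.985, -0.174, -0.002], [0.002, 0.0, -1.0]]
contact_force: [0.8, -1.0, 0.1]
grip_width: 0.0852
t1.65 tcp [0.6079 0.0296 0.22  ] jawang -170.0 w 85.2 F [ 0.8 -1.   0.1] j6 -0.14
goal [0.609 0.031 0.22 ] jaw 9.9 offset [-1.2, -1.3, 0.0] twist [0.2, 0.0, -179.9] j6 -0.14
goal [0.609 0.031 0.22 ] jaw 189.9 offset [-1.2, -1.3, 0.0] twist [0.0, -0.1, 0.1] j6 -0.14
{'fx': 319.75881090571687, 'fy': 319.75881090571687, 'cx': 278.969434261117, 'cy': 216.52594925033225, 'origin': array([ 0.62601997, -0.03892129,  0.36094409]), 'attitude': array([[-0.98404624,  0.17084785,  0.04963881],
       [-0.17789303, -0.94069448, -0.28887362],
       [-0.00265849, -0.2930954 ,  0.9560795 ]])}
```

View pics/w1.png

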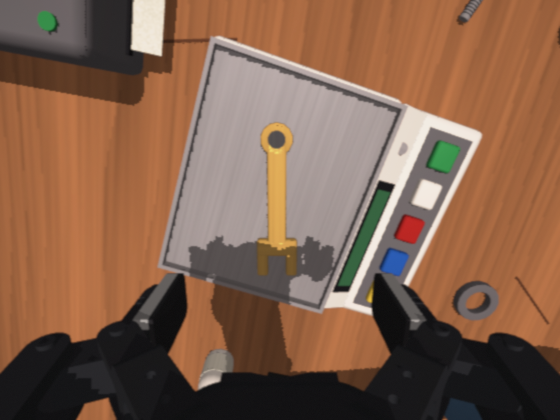

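```bash
cat > msp.py <<'E'
from meas import *
import sys
def spanner(m,im,z,box=None,lo=(14,110,40),hi=(34,255,255)):
    B=max(blobs(mask(im,lo,hi),400,box),key=lambda b:b[1])
    c,a,P=axis(m,B[3],z); t=(P-c)@a; n=(P-c)@[-a[1],a[0]]
    # shank centreline
    def wid(q): return np.ptp(n[q])
    if wid(t<t.min()+.02)>wid(t>t.max()-.02): a=-a;t=-t;n=-n
    k=(t>np.median(t)*0+t.min()+.04)&(t<t.max()-.06)
    s=np.polyfit(t[k],n[k],1); nn=np.array([-a[1],a[0]])
    aa=a+nn*s[0]; aa/=np.linalg.norm(aa); nn=np.array([-aa[1],aa[0]])
    o=c+nn*((P-c)@nn)[k].mean()
    t=(P-o)@aa
    mid=o+aa*(t.max()+t.min())/2
    n=(P-o)@nn
    sh=(np.abs(t-(t.max()+t.min())/2)<.015)
    return mid,np.degrees(np.arctan2(aa[1],aa[0])),np.ptp(t),np.ptp(n[sh]),np.ptp(n)
if __name__=='__main__':
    m,im=shot('wrist')
    print(*[np.round(v,4) for v in spanner(m,im,float(sys.argv[1]))])
E
python3 - <<'E'
from msp import *
m=imaging.camera_model('wrist'); im=cv2.imread('pics/w1.png')
print(spanner(m,im,.07,(230,100,330,290)),spanner(m,im,.065,(230,100,330,290)))
for n,lo,hi in [('blue',(100,120,60),(120,255,255)),('green',(60,90,70),(85,255,255))]:
    for b in blobs(mask(im,lo,hi),150,(330,130,480,280)): print(n,np.round(b[0],1),b[1],np.round(plane(m,*b[0],0.046),4))
E
```

```text
(array([0.61543518, 0.03721565]), np.float64(100.7830404302931), np.float64(0.14616020501298582), np.float64(0.016786625874910685), np.float64(0.03867352786410767)) (array([0.61525945, 0.03852285]), np.float64(100.76484263979934), np.float64(0.14866528318393374), np.float64(0.017073624397303346), np.float64(0.03933929827875887))
blue [393.7 261.6] 523 [0.4792 0.084  0.046 ]
green [442.9 156.4] 696 [ 0.4637 -0.0325  0.046 ]
green [363.8 237.1] 1193 [0.518  0.0626 0.046 ]
```

```bash
python3 - <<'E'
from msp import *
st()
for cam,box in (('scene',(240,170,340,240)),('top',(200,200,300,250)),('wrist',(330,130,480,290))):
    m,im=shot(cam,cam+'2.png')
    for n,lo,hi in [('blue',(100,120,60),(120,255,255)),('green',(60,90,70),(85,255,255)),('red',(0,150,80),(6,255,255))]:
        for b in blobs(mask(im,lo,hi),30,box): print(cam,n,np.round(b[0],1),b[1],np.round(plane(m,*b[0],0.046),4))
    if cam=='wrist': print(spanner(m,im,.07,(230,100,330,290)));print(m)
st()
E
```

```text
t1.70 tcp [0.6121 0.0349 0.2192] jawang -169.7 w 85.1 F [6.3 1.7 0.8] j6 -0.14
scene blue [299.8 197. ] 63 [0.4746 0.0783 0.046 ]
scene green [265.8 216.3] 72 [ 0.4582 -0.0402  0.046 ]
scene red [288.7 203.3] 65 [0.4692 0.0382 0.046 ]
top blue [236.2 231.6] 80 [0.4703 0.0803 0.046 ]
top green [243.2 216.2] 226 [0.5119 0.0602 0.046 ]
top green [279.7 236.4] 79 [ 0.4538 -0.038   0.046 ]
top red [250.7 233.3] 77 [0.4646 0.0409 0.046 ]
wrist blue [393.9 261.4] 529 [0.4742 0.0796 0.046 ]
wrist green [443.6 156. ] 695 [ 0.4577 -0.0372  0.046 ]
wrist green [364.1 237. ] 1198 [0.5129 0.058  0.046 ]
wrist red [409.4 228.7] 570 [0.4687 0.0408 0.046 ]
(array([0.61074006, 0.03191308]), np.float64(100.31524591727397), np.float64(0.1467905379790208), np.float64(0.016744468296693356), np.float64(0.038799019621904726))
{'fx': 319.75881090571687, 'fy': 319.75881090571687, 'cx': 278.969434261117, 'cy': 216.52594925033225, 'origin': array([ 0.62238354, -0.04346311,  0.36066065]), 'attitude': array([[-0.98473823,  0.16570219,  0.05322979],
       [-0.17402563, -0.94166118, -0.28807864],
       [ 0.00238917, -0.2929454 ,  0.95612619]])}
t1.85 tcp [0.6072 0.0288 0.2192] jawang -170.0 w 85.0 F [-0.5 -0.5 -0.4] j6 -0.14
```

View pics/top2.png

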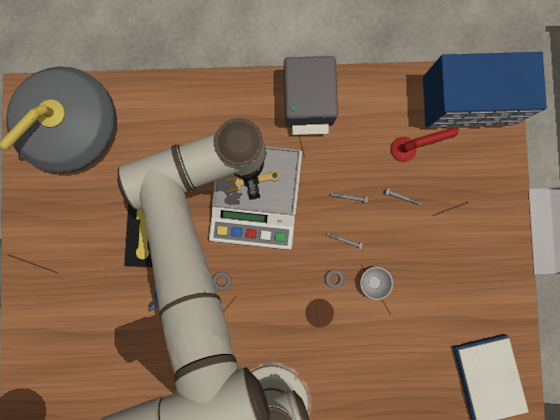

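View pics/scene2.png

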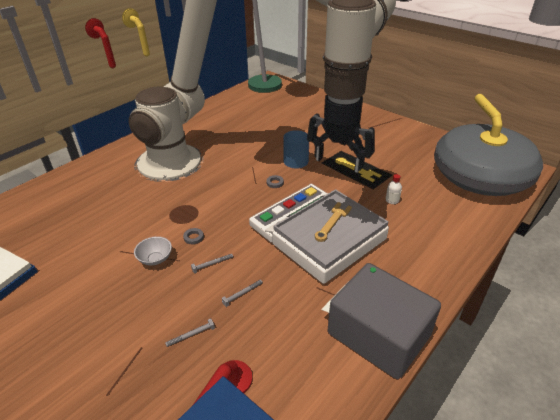

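```bash
python3 -m crank '{"offset":[[0,0,0],[0,0,0],[0,0,0]],"twist":[[0,0,0],[0,0,0],[0,0,0]],"jaw":[60,60,60]}'; cat > keys.py <<'E'
from msp import *
def keys(m,im,box):
    r={}
    for n,lo,hi in [('blue',(100,120,60),(120,255,255)),('green',(60,90,70),(85,255,255)),('red',(0,150,80),(6,255,255))]:
        for b in blobs(mask(im,lo,hi),30,box):
            if n=='green' and b[1]>900: continue
            r[n]=plane(m,*b[0],0.046)[:2]
    return r
E
python3 - <<'E'
from keys import *
st()
m,im=shot('wrist','w3.png')
print(keys(m,im,(330,130,480,290)))
print(spanner(m,im,.07,(230,100,330,290)))
s=st()
for z in (.2192,): goal((.6096,.032,.07),10.2)
E
```

```text
time: 2.22
tcp_pos: [0.6069, 0.0268, 0.2208]
orientation: [[0.171, -0.985, 0.001], [-0.985, -0.171, -0.002], [0.002, -0.001, -1.0]]
contact_force: [1.1, -0.6, 0.2]
grip_width: 0.06
t2.23 tcp [0.6069 0.0268 0.2208] jawang -170.2 w 60.0 F [ 1.1 -0.6  0.2] j6 -0.14
{'blue': array([0.47408489, 0.07970244]), 'green': array([0.52501958, 0.11290575]), 'red': array([0.46858118, 0.04078293])}
(array([0.61058374, 0.03191588]), np.float64(100.09509997643916), np.float64(0.14659554521343388), np.float64(0.017266104865381063), np.float64(0.03879295068498576))
t2.27 tcp [0.607  0.0269 0.2207] jawang -170.2 w 59.9 F [-0.2  0.4 -0. ] j6 -0.14
goal [0.6096 0.032  0.07  ] jaw 10.2 offset [-4.9, -3.3, 150.7] twist [-0.2, 0.1, 179.6] j6 -0.14
goal [0.6096 0.032  0.07  ] jaw 190.2 offset [-4.9, -3.3, 150.7] twist [-0.0, -0.1, -0.4] j6 -0.14
```

```bash
python3 -m crank '{"offset":[[-5,-4.3,40],[-5,-4.3,85],[-5,-4.3,120],[-5,-4.3,140],[-5,-4.3,152],[-5,-4.3,157],[-5,-4.3,157],[-5,-4.3,157]],"twist":[[0,0,0],[0,0,0],[0,0,0],[0,0,0],[0,0,0],[0,0,0],[0,0,0],[0,0,0]],"jaw":[60,60,60,60,60,60,60,60]}'; python3 - <<'E'
from h import *
s=st(); goal((.6106,.0319,.063),190.1)
E
```

```text
time: 3.28
tcp_pos: [0.6113, 0.0331, 0.0643]
orientation: [[0.172, -0.985, 0.002], [-0.985, -0.172, -0.002], [0.002, -0.002, -1.0]]
contact_force: [0.3, -0.6, 0.3]
grip_width: 0.0597
t3.27 tcp [0.6113 0.0331 0.0643] jawang -170.1 w 59.7 F [ 0.3 -0.6  0.3] j6 -0.15
goal [0.6106 0.0319 0.063 ] jaw 190.1 offset [1.1, 0.9, 1.3] twist [-0.1, -0.1, -0.2] j6 -0.15
goal [0.6106 0.0319 0.063 ] jaw 370.1 offset [1.1, 0.9, 1.3] twist [-0.2, 0.2, 179.8] j6 -0.15
```

```bash
python3 -m crank '{"offset":[[1,1,1],[1,1,1],[1,1,1],[1,1,1],[1,1,1],[1,1,1]],"twist":[[0,0,0],[0,0,0],[0,0,0],[0,0,0],[0,0,0],[0,0,0]],"jaw":[40,20,5,5,5,5]}'; python3 - <<'E'
from h import *
st()
E
```

```text
time: 4.03
tcp_pos: [0.6101, 0.0319, 0.0628]
orientation: [[0.172, -0.985, 0.001], [-0.985, -0.172, -0.002], [0.002, -0.001, -1.0]]
contact_force: [-0.8, -0.5, 5.2]
grip_width: 0.0163
t4.03 tcp [0.6101 0.0319 0.0628] jawang -170.1 w 16.3 F [-0.8 -0.5  5.2] j6 -0.15
```

```bash
python3 -m crank '{"offset":[[0,0,-4],[0,0,-30],[0,0,-80],[0,0,-140],[0,0,-160]],"twist":[[0,0,0],[0,0,0],[0,0,0],[0,0,0],[0,0,0]],"jaw":[5,5,5,5,5]}'; python3 - <<'E'
from keys import *
s=st()
for c,f,box in (('scene','scene0.png',(310,145,400,195)),('top','top0.png',(110,180,180,280))):
    m=imaging.camera_model(c);im=cv2.imread('pics/'+f)
    print(c,spanner(m,im,.003,box,(18,80,110)))
    # mat incl. everything: corners
    K=(cv2.inRange(im,(0,0,0),(48,48,48))|mask(im,(18,80,110),(34,255,255)))
    for b in blobs(K,500,box):
        cn,_=cv2.findContours(b[3].astype(np.uint8),0,2); q=cv2.approxPolyDP(cv2.convexHull(cn[0]),5,True)[:,0]
        print(q.tolist(), np.round([plane(m,*p,.003)[:2] for p in q],4).tolist(),np.round(np.mean([plane(m,*p,.003)[:2] for p in q],0),4))
goal((.60,.345,.28),86.1)
E
```

```text
time: 4.65
tcp_pos: [0.6112, 0.0326, 0.226]
orientation: [[0.172, -0.985, 0.007], [-0.985, -0.172, -0.001], [0.002, -0.006, -1.0]]
contact_force: [0.1, 0.4, -4.1]
grip_width: 0.0157
t4.65 tcp [0.6112 0.0326 0.226 ] jawang -170.1 w 15.7 F [ 0.1  0.4 -4.1] j6 -0.15Traceback (most recent call last):
  File "<stdin>", line 5, in <module>
  File "msp.py", line 4, in spanner
    B=max(blobs(mask(im,lo,hi),400,box),key=lambda b:b[1])
ValueError: max() iterable argument is empty
```

```bash
sed -i 's/,400,box/,200,box/' msp.py; python3 - <<'E'
from keys import *
for c,f,box in (('scene','scene0.png',(310,145,400,195)),('top','top0.png',(110,180,180,280))):
    m=imaging.camera_model(c);im=cv2.imread('pics/'+f)
    print(c,spanner(m,im,.003,box,(18,80,110)))
    K=(cv2.inRange(im,(0,0,0),(48,48,48))|mask(im,(18,80,110),(34,255,255)))
    for b in blobs(K,500,box):
        cn,_=cv2.findContours(b[3].astype(np.uint8),0,2); q=cv2.boxPoints(cv2.minAreaRect(cn[0])) if c=='top' else cv2.approxPolyDP(cv2.convexHull(cn[0]),4,True)[:,0]
        print(np.round(q).tolist(), np.round([plane(m,*p,.003)[:2] for p in q],4).tolist(),np.round(np.mean([plane(m,*p,.003)[:2] for p in q],0),4))
goal((.60,.345,.28),86.1)
E
```

```text
scene (array([0.48270827, 0.34697121]), np.float64(-5.013004036290134), np.float64(0.15654125172855352), np.float64(0.026124150602109274), np.float64(0.0488890584288938))
[[323, 162], [342, 152], [390, 175], [373, 188]] [[0.3843, 0.3088], [0.3968, 0.3954], [0.582, 0.3813], [0.5775, 0.2921]] [0.4852 0.3444]
top (array([0.48212991, 0.34449993]), np.float64(-4.723378267563898), np.float64(0.1546299305973586), np.float64(0.026912316464036325), np.float64(0.04868906118469486))
[[124.0, 265.0], [129.0, 195.0], [163.0, 197.0], [159.0, 267.0]] [[0.3874, 0.3988], [0.5849, 0.3857], [0.5763, 0.2883], [0.379, 0.3024]] [0.4819 0.3438]
goal [0.6   0.345 0.28 ] jaw 86.1 offset [-309.6, -43.1, -54.3] twist [-0.3, 0.3, 103.8] j6 -0.15
goal [0.6   0.345 0.28 ] jaw 266.1 offset [-309.6, -43.1, -54.3] twist [-0.2, -0.3, -76.2] j6 -0.15
```

```bash
python3 -m crank '{"offset":[[-30,-4,-54],[-60,-9,-54],[-90,-13,-54],[-120,-18,-54],[-150,-22,-54],[-185,-26,-54],[-220,-30,-54],[-250,-35,-54],[-280,-39,-54],[-310,-43,-54],[-310,-43,-54],[-310,-43,-54]],"twist":[[0,0,10.5],[0,0,21],[0,0,31.5],[0,0,42],[0,0,52.5],[0,0,63],[0,0,73.5],[0,0,84],[0,0,94],[0,0,103.8],[0,0,103.8],[0,0,103.8]],"jaw":[5,5,5,5,5,5,5,5,5,5,5,5]}'; python3 -m crank '{"offset":[[0,0,0],[0,0,0]],"twist":[[0,0,0],[0,0,0]],"jaw":[5,5]}'; python3 - <<'E'
from keys import *
s=st()
m,im=shot('wrist','w4.png')
goal((.4835,.345,.1),86)
E
```

```text
time: 6.15
tcp_pos: [0.5984, 0.3448, 0.2742]
orientation: [[-0.998, 0.067, -0.002], [0.067, 0.998, -0.004], [0.001, -0.004, -1.0]]
contact_force: [0.7, -0.3, -2.4]
grip_width: 0.0159
time: 6.4
tcp_pos: [0.599, 0.3443, 0.2758]
orientation: [[-0.998, 0.069, 0.0], [0.069, 0.998, -0.002], [-0.001, -0.002, -1.0]]
contact_force: [0.7, -0.2, -3.7]
grip_width: 0.016
t6.40 tcp [0.599  0.3443 0.2758] jawang 86.1 w 16.0 F [ 0.7 -0.2 -3.7] j6 -2.40
goal [0.4835 0.345  0.1   ] jaw 86 offset [115.4, -7.0, 175.8] twist [-0.1, 0.0, 0.1] j6 -2.4
goal [0.4835 0.345  0.1   ] jaw 266 offset [115.4, -7.0, 175.8] twist [-0.1, -0.2, -179.9] j6 -2.4
```

View pics/w4.png

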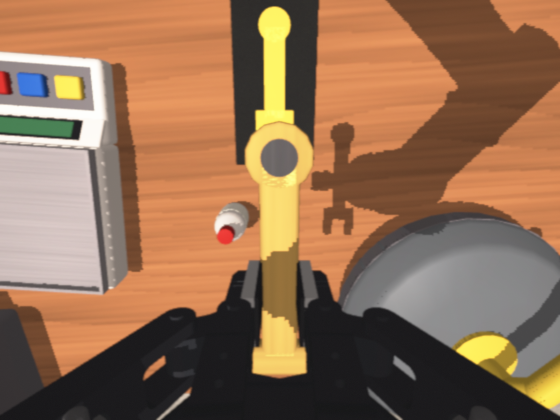

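```bash
python3 - <<'E'
from keys import *
m=imaging.camera_model('wrist');im=cv2.imread('pics/w4.png')
K=cv2.inRange(im,(0,0,0),(48,48,48))|mask(im,(18,110,110),(34,255,255))
B=[b for b in blobs(K,500) if b[3][60,250]][0][3]
L=[];Rr=[];
for v in range(10,105,5):
    xs=np.nonzero(B[v,200:350])[0]+200
    L.append(plane(m,xs.min()-.5,v,.003)[:2]);Rr.append(plane(m,xs.max()+.5,v,.003)[:2])
L=np.array(L);Rr=np.array(Rr);C=(L+Rr)/2
for n,q in (('L',L),('R',Rr),('C',C)):
    p=np.polyfit(q[:,0],q[:,1],1); print(n,np.degrees(np.arctan(p[0])),np.polyval(p,.483))
print('w',np.linalg.norm(L[5]-Rr[5]))
# far edge row on the left side column 242..
for u in (240,244): 
    ys=np.nonzero(B[100:200,u])[0]+100; print(u,ys.max(),plane(m,u,ys.max()+.5,.003)[:2])
Y=mask(im,(20,150,180),(34,255,255))
O=[]
for v in range(46,105,5):
    xs=np.nonzero(Y[v,200:350])[0]+200; O.append(plane(m,xs.mean(),v,.003)[:2])
O=np.array(O);p=np.polyfit(O[:,0],O[:,1],1); print('shank',np.degrees(np.arctan(p[0])),np.polyval(p,.483))
ys=np.nonzero(Y[:60,274])[0]; print('eye end',ys.min(),plane(m,274,ys.min()-.5,.003)[:2])
v=[r for r in range(60,125) if np.count_nonzero(Y[r,200:350])>30]; print('shoulder',v[0],plane(m,274,v[0]-.5,.003)[:2])
# held spanner: eye hole centre
E
```

```text
Traceback (most recent call last):
IndexError: list index out of range
```

```bash
python3 - <<'E'
from keys import *
m=imaging.camera_model('wrist');im=cv2.imread('pics/w4.png')
print(im[60,205:345:10].tolist(), im[60,250],hsv(im)[60,274])
G=im.max(2)
L=[];Rr=[];O=[]
for v in range(10,105,5):
    d=np.nonzero(G[v,200:345]<60)[0]+200
    L.append(plane(m,d.min()-.5,v,.003)[:2]);Rr.append(plane(m,d.max()+.5,v,.003)[:2])
    o=np.nonzero(G[v,240:310]>110)[0]+240; O.append((*plane(m,o.mean(),v,.003)[:2],len(o)))
L=np.array(L);Rr=np.array(Rr);O=np.array(O)
for n,q in (('L',L),('R',Rr),('C',(L+Rr)/2),('shank',O[8:])):
    p=np.polyfit(q[:,0],q[:,1],1); print(n,np.degrees(np.arctan(p[0])),np.polyval(p,.483))
print(np.linalg.norm(L[5]-Rr[5]),O[:,2])
for u in (241,245): 
    ys=np.nonzero(G[100:200,u]<60)[0]+100; print(u,ys.max(),plane(m,u,ys.max()+.5,.003)[:2])
ys=np.nonzero(G[:60,274]>110)[0]; print('eye end',ys.min(),plane(m,274,ys.min()-.5,.003)[:2])
v=[r for r in range(60,125) if np.count_nonzero(G[r,240:310]>110)>30]; print('shoulder',v[0],plane(m,274,v[0]-.5,.003)[:2])
E
```

```text
[[86, 135, 214], [86, 135, 214], [86, 135, 213], [44, 46, 49], [43, 46, 48], [43, 46, 49], [99, 242, 254], [103, 246, 254], [59, 120, 144], [45, 47, 49], [44, 47, 49], [44, 48, 57], [82, 129, 203], [82, 129, 203]] [44 47 49] [ 28 151 254]
L -4.009070260429379 0.298249742271522
R -4.480435799333653 0.3943549386330459
C -4.244853486316075 0.3462883264814516
shank -4.279007157376812 0.3459448377593429
0.09692702038721164 [21. 29. 33. 33. 33. 27. 23. 23. 23. 23. 23. 23. 23. 23. 23. 23. 23. 23.
 23.]
241 163 [0.57755541 0.29615653]
245 144 [0.55402965 0.30374079]
eye end 6 [0.40379507 0.3518711 ]
shoulder 110 [0.51461335 0.34357947]
```

```bash
python3 - <<'E'
from keys import *
m=imaging.camera_model('wrist');im=cv2.imread('pics/w4.png')
s=st(); t=np.array(s['tcp_pos'])
H=hsv(im); D=((im.max(2)<110)&(H[...,1]<140)).astype(np.uint8)*255
for b in blobs(D,100,(260,140,300,175)): 
    p=plane(m,*b[0],.2830); print(b[0],b[1],p, 'rel',np.array(s['orientation']).T@(p-t))
Y=mask(im,(14,110,100),(34,255,255))
O=[]
for v in range(195,260,5):
    xs=np.nonzero(Y[v,240:320])[0]+240; O.append(np.array(s['orientation']).T@(plane(m,xs.mean(),v,.283)-t))
O=np.array(O); p=np.polyfit(O[:,0],O[:,1],1);print('ang in tool',np.degrees(np.arctan(p[0])),'y at 0',p[1])
goal((.4825,.3455,.066),85.8)
E
```

```text
t6.45 tcp [0.599  0.3444 0.2758] jawang 86.1 w 16.0 F [-0.5 -0.9 -2. ] j6 -2.40
[283.35049505 158.52475248] 505 [0.54092636 0.35040777 0.283     ] rel [ 0.0583414   0.00195648 -0.00721951]
ang in tool 0.21418723228088135 y at 0 -8.58984936734572e-05
goal [0.4825 0.3455 0.066 ] jaw 85.8 offset [116.5, -6.5, 209.8] twist [-0.1, 0.0, 0.3] j6 -2.4
goal [0.4825 0.3455 0.066 ] jaw 265.8 offset [116.5, -6.5, 209.8] twist [-0.1, -0.2, -179.7] j6 -2.4
```

```bash
python3 -m crank '{"offset":[[40,-2,60],[80,-4,110],[105,-6,160],[116.5,-6.5,200],[116.5,-6.5,225],[116.5,-6.5,245],[116.5,-6.5,255],[116.5,-6.5,255],[116.5,-6.5,255]],"twist":[[0,0,0],[0,0,0.3],[0,0,0.3],[0,0,0.3],[0,0,0.3],[0,0,0.3],[0,0,0.3],[0,0,0.3],[0,0,0.3]],"jaw":[5,5,5,5,5,5,5,5,5]}'; python3 - <<'E'
from keys import *
s=st()
goal((.4825,.3455,.0065),85.8)
E
```

```text
time: 7.58
tcp_pos: [0.483, 0.3465, 0.0216]
orientation: [[-0.997, 0.073, 0.002], [0.073, 0.997, -0.001], [-0.002, -0.001, -1.0]]
contact_force: [0.4, -0.6, -3.0]
grip_width: 0.0161
t7.58 tcp [0.483  0.3465 0.0216] jawang 85.8 w 16.1 F [ 0.4 -0.6 -3. ] j6 -2.54
goal [0.4825 0.3455 0.0065] jaw 85.8 offset [0.5, -1.1, 15.1] twist [-0.0, 0.1, -0.0] j6 -2.54
goal [0.4825 0.3455 0.0065] jaw 265.8 offset [0.5, -1.1, 15.1] twist [0.2, 0.0, 180.0] j6 -2.54
```

```bash
python3 -m crank '{"offset":[[0.5,-1,8],[0.5,-1,13],[0.5,-1,15.5],[0.5,-1,15.5],[0.5,-1,15.5]],"twist":[[0,0,0],[0,0,0],[0,0,0],[0,0,0],[0,0,0]],"jaw":[5,5,5,5,5]}'; python3 - <<'E'
from keys import *
s=st()
E
```

```text
time: 8.2
tcp_pos: [0.4816, 0.3448, 0.0057]
orientation: [[-0.997, 0.073, 0.0], [0.073, 0.997, -0.003], [-0.001, -0.003, -1.0]]
contact_force: [-1.9, -1.4, 5.7]
grip_width: 0.0165
t8.20 tcp [0.4816 0.3448 0.0057] jawang 85.8 w 16.5 F [-1.9 -1.4  5.7] j6 -2.54
```

```bash
python3 -m crank '{"offset":[[0,0,0],[0,0,0],[0,0,0],[0,0,-20],[0,0,-80],[0,0,-140],[0,0,-180],[0,0,-180],[0,0,-180]],"twist":[[0,0,0],[0,0,0],[0,0,0],[0,0,0],[0,0,0],[0,0,0],[0,0,0],[0,0,0],[0,0,0]],"jaw":[25,40,40,40,40,40,40,40,40]}'; python3 - <<'E'
from keys import *
s=st()
m,im=shot('wrist','w5.png')
goal((.4825,.3455,.0065),85.8)
E
```

```text
time: 9.32
tcp_pos: [0.4811, 0.345, 0.1842]
orientation: [[-0.997, 0.074, -0.001], [0.074, 0.997, -0.003], [0.001, -0.003, -1.0]]
contact_force: [0.3, -0.6, 0.3]
grip_width: 0.0399
t9.32 tcp [0.4811 0.345  0.1842] jawang 85.8 w 39.9 F [ 0.3 -0.6  0.3] j6 -2.54
goal [0.4825 0.3455 0.0065] jaw 85.8 offset [-1.7, 1.6, 177.0] twist [-0.2, -0.1, -0.0] j6 -2.54
goal [0.4825 0.3455 0.0065] jaw 265.8 offset [-1.7, 1.6, 177.0] twist [-0.1, 0.4, 180.0] j6 -2.54
```

View pics/w5.png

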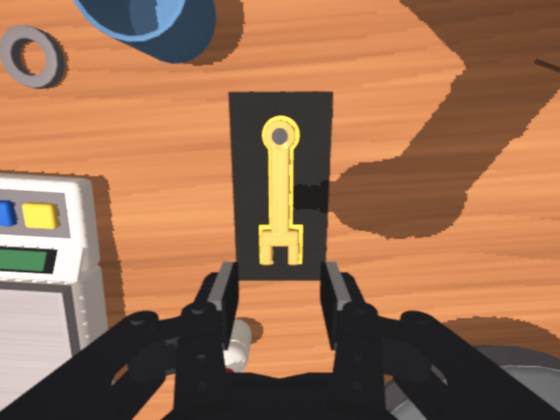

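```bash
python3 - <<'E'
import cv2
im=cv2.imread('pics/w5.png')
cv2.imwrite('pics/w5z.png',cv2.resize(im[85:290,220:345],None,fx=2.9,fy=2.9,interpolation=cv2.INTER_CUBIC))
E
```

```text
(no output)
```

View pics/w5z.png

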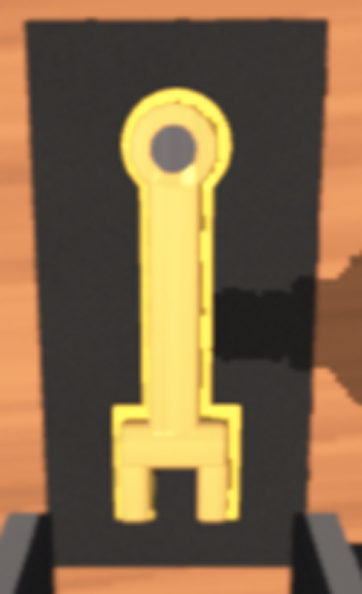

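```bash
python3 - <<'E'
from keys import *
m=imaging.camera_model('wrist');im=cv2.imread('pics/w5.png');print(m['origin'])
H=hsv(im); G=im.max(2)
for v in (150,170,190,215): print(v,[tuple(int(k) for k in H[v,u]) for u in range(262,302,3)])
# mat edges
L=[];R=[]
for v in list(range(100,175,5))+list(range(215,255,5)):
    d=np.nonzero(G[v,200:360]<60)[0]+200
    L.append(plane(m,d.min()-.5,v,.003)[:2]);R.append(plane(m,d.max()+.5,v,.003)[:2])
L=np.array(L);R=np.array(R)[:15]
for q in (L,R):
    p=np.polyfit(q[:,0],q[:,1],1);print(np.degrees(np.arctan(p[0])),np.polyval(p,.482))
for u in (245,310):
    ys=np.nonzero(G[80:290,u]<60)[0]+80; print('ends',plane(m,u,ys.min()-.5,.003)[:2],plane(m,u,ys.max()+.5,.003)[:2])
E
```

```text
[0.40689302 0.35107157 0.32518648]
150 [(18, 23, 55), (12, 23, 55), (23, 166, 226), (24, 141, 251), (26, 124, 254), (25, 129, 254), (25, 129, 254), (25, 129, 254), (24, 133, 253), (22, 170, 218), (27, 158, 250), (17, 38, 60), (15, 27, 57), (15, 27, 56)]
170 [(15, 28, 55), (15, 19, 54), (22, 161, 192), (24, 145, 251), (26, 125, 254), (25, 126, 254), (25, 125, 254), (25, 130, 254), (24, 133, 253), (26, 163, 251), (25, 165, 246), (18, 23, 56), (20, 27, 57), (15, 27, 56)]
190 [(18, 23, 56), (15, 27, 56), (22, 155, 161), (24, 151, 249), (25, 129, 254), (25, 130, 254), (25, 126, 254), (25, 130, 254), (24, 135, 252), (21, 174, 211), (24, 169, 240), (0, 15, 33), (20, 24, 32), (10, 24, 32)]
215 [(8, 19, 54), (18, 23, 55), (21, 149, 145), (25, 149, 252), (24, 132, 253), (24, 132, 253), (25, 129, 254), (24, 132, 253), (23, 136, 251), (21, 176, 214), (22, 168, 218), (10, 27, 56), (12, 23, 55), (18, 23, 55)]
-4.105647162782465 0.2975860629304816
-3.9312523012141165 0.39360050204761166
ends [0.38119454 0.31934858] [0.575162   0.29867119]
ends [0.38580342 0.3803986 ] [0.58043517 0.37133585]
```

```bash
python3 - <<'E'
from keys import *
m=imaging.camera_model('wrist');im=cv2.imread('pics/w5.png')
M=mask(im,(18,90,225),(32,142,255))
M=cv2.morphologyEx(M,cv2.MORPH_OPEN,np.ones((3,3),np.uint8))
print(spanner(m,im,.013,(240,100,320,280),(18,90,225),(32,142,255)))
O=[];W=[]
for v in range(155,222,3):
    xs=np.nonzero(M[v,255:305])[0]+255; O.append(plane(m,xs.mean(),v,.013)[:2]); W.append(len(xs))
O=np.array(O);p=np.polyfit(O[:,0],O[:,1],1);print(np.degrees(np.arctan(p[0])),np.polyval(p,.482),W)
cv2.imwrite('pics/mk.png',cv2.resize(M[85:290,220:345],None,fx=2.9,fy=2.9))
# outer outline edges
G=im.max(2);O=[]
for v in range(155,222,3):
    xs=np.nonzero(G[v,255:305]>100)[0]+255; O.append(plane(m,(xs.min()+xs.max())/2,v,.003)[:2])
O=np.array(O);p=np.polyfit(O[:,0],O[:,1],1);print('outline',np.degrees(np.arctan(p[0])),np.polyval(p,.482))
E
```

```text
(array([0.48172476, 0.34397521]), np.float64(-4.284578495004865), np.float64(0.14549588332689622), np.float64(0.014223523271835313), np.float64(0.036293937228884826))
-4.110069858935936 0.34393930238081677 [16, 16, 15, 15, 15, 15, 15, 15, 15, 15, 15, 15, 15, 15, 15, 15, 15, 15, 15, 15, 15, 15, 15]
outline -4.2168624810304856 0.34545826385329126
```

View pics/mk.png

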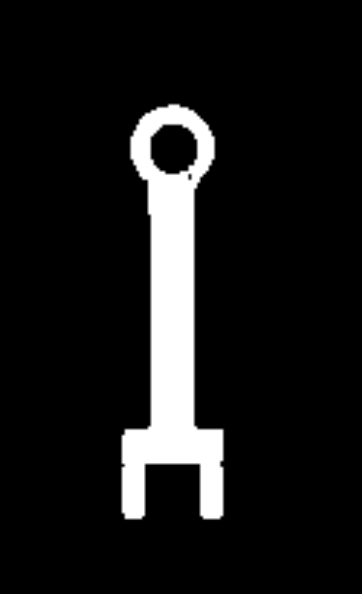

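```bash
python3 - <<'E'
from h import *
s=st(); goal((.4568,-.0387,.075),81.95)
E
```

```text
t9.38 tcp [0.481  0.3447 0.1835] jawang 85.8 w 39.8 F [ 0.7 -0.3  0.5] j6 -2.54
goal [ 0.4568 -0.0387  0.075 ] jaw 82.0 offset [-4.3, -383.7, 110.1] twist [-0.2, -0.1, 3.8] j6 -2.54
goal [ 0.4568 -0.0387  0.075 ] jaw 261.9 offset [-4.3, -383.7, 110.1] twist [0.1, -0.4, -176.2] j6 -2.54
```

```bash
python3 -m crank '{"offset":[[0,-40,0],[0,-95,0],[-1,-150,0],[-2,-205,10],[-3,-260,30],[-4,-310,60],[-4.3,-350,85],[-4.3,-375,100],[-4.3,-383.7,108],[-4.3,-383.7,110],[-4.3,-383.7,110],[-4.3,-383.7,110]],"twist":[[0,0,1],[0,0,2],[0,0,3],[0,0,3.8],[0,0,3.8],[0,0,3.8],[0,0,3.8],[0,0,3.8],[0,0,3.8],[0,0,3.8],[0,0,3.8],[0,0,3.8]],"jaw":[30,15,0,0,0,0,0,0,0,0,0,0]}'; python3 - <<'E'
from keys import *
s=st(); goal((.4568,-.0387,.04),81.95)
m,im=shot('wrist','w6.png'); shot('scene','s6.png')
E
```

```text
time: 10.88
tcp_pos: [0.4584, -0.037, 0.0764]
orientation: [[-0.99, 0.138, 0.002], [0.138, 0.99, -0.002], [-0.002, -0.002, -1.0]]
contact_force: [-0.1, -0.6, 0.4]
grip_width: 0.0001
t10.88 tcp [ 0.4584 -0.037   0.0764] jawang 82.1 w 0.1 F [-0.1 -0.6  0.4] j6 -1.99
goal [ 0.4568 -0.0387  0.04  ] jaw 82.0 offset [1.5, -1.9, 36.4] twist [-0.1, 0.1, 0.1] j6 -1.99
goal [ 0.4568 -0.0387  0.04  ] jaw 261.9 offset [1.5, -1.9, 36.4] twist [-0.2, -0.1, -179.9] j6 -1.99
```

View pics/w6.png

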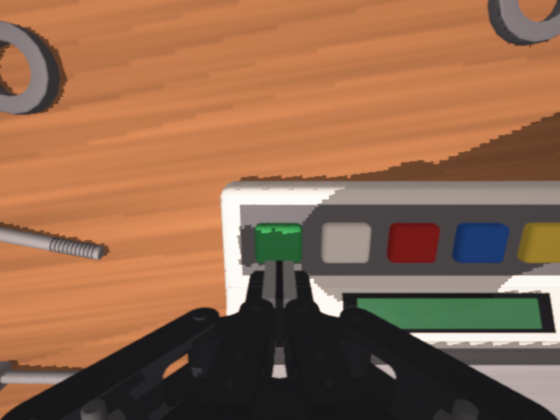

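View pics/s6.png

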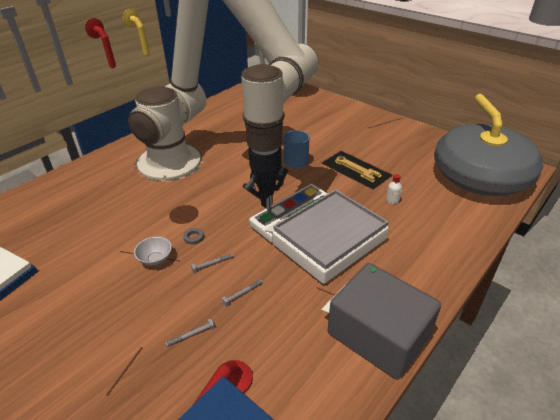

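```bash
python3 - <<'E'
from keys import *
m=imaging.camera_model('wrist');im=cv2.imread('pics/w6.png')
for u,v in ((279,242),(346,242.5),(413.5,243),(481,243)): print(plane(m,u,v,.046))
E
```

```text
[ 0.45230131 -0.03626483  0.046     ]
[0.45796141 0.00197133 0.046     ]
[0.46366116 0.04049115 0.046     ]
[0.46904558 0.07899467 0.046     ]
```

```bash
python3 -m crank '{"offset":[[2,-1,10],[3.7,-1.5,22],[3.7,-1.5,28],[3.7,-1.5,34],[3.7,-1.5,37],[3.7,-1.5,37],[3.7,-1.5,37]],"twist":[[0,0,0],[0,0,0],[0,0,0],[0,0,0],[0,0,0],[0,0,0],[0,0,0]],"jaw":[0,0,0,0,0,0,0]}'; python3 - <<'E'
from keys import *
s=st()
m,im=shot('wrist','w7.png')
E
```

```text
time: 11.85
tcp_pos: [0.4534, -0.0391, 0.0407]
orientation: [[-0.99, 0.138, -0.001], [0.138, 0.99, -0.003], [0.0, -0.003, -1.0]]
contact_force: [-7.3, 1.8, 20.9]
grip_width: 0.0001
t11.85 tcp [ 0.4534 -0.0391  0.0407] jawang 82.0 w 0.1 F [-7.3  1.8 20.9] j6 -1.99
```

View pics/w7.png

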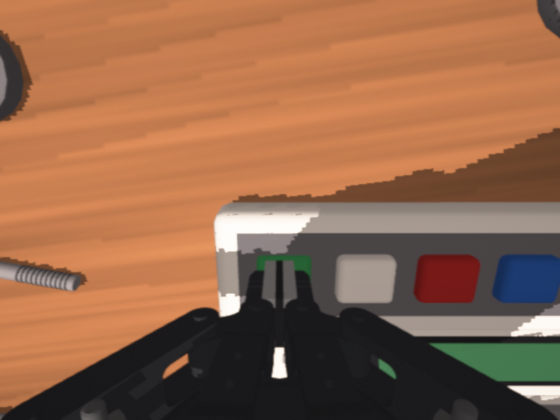

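```bash
python3 -m crank '{"offset":[[0,0,-15],[0,20,-35],[0,70,-38],[0,125,-38],[0,155,-38],[0,160,-30],[0,160,-30],[0,160,-30],[0,160,-30]],"twist":[[0,0,0],[0,0,0],[0,0,0],[0,0,0],[0,0,0],[0,0,0],[0,0,0],[0,0,0],[0,0,0]],"jaw":[0,0,0,0,0,0,0,0,0]}'; python3 - <<'E'
from keys import *
s=st(); goal((.4769,.1202,.04),81.95)
m,im=shot('wrist','w8.png')
E
```

```text
time: 13.02
tcp_pos: [0.4762, 0.1187, 0.0686]
orientation: [[-0.99, 0.141, 0.001], [0.141, 0.99, -0.002], [-0.001, -0.002, -1.0]]
contact_force: [0.4, -0.7, -0.5]
grip_width: 0.0
t13.03 tcp [0.4762 0.1187 0.0686] jawang 81.9 w 0.0 F [ 0.4 -0.7 -0.5] j6 -2.29
goal [0.4769 0.1202 0.04  ] jaw 82.0 offset [-0.4, 1.6, 28.6] twist [-0.1, 0.0, -0.0] j6 -2.29
goal [0.4769 0.1202 0.04  ] jaw 261.9 offset [-0.4, 1.6, 28.6] twist [0.1, 0.2, 180.0] j6 -2.29
```

View pics/w8.png

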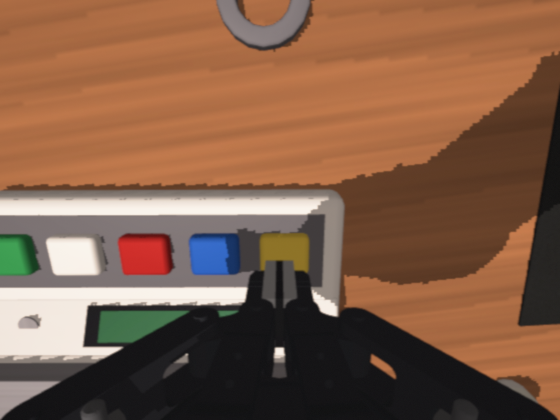

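```bash
python3 -m crank '{"offset":[[0,2,12],[0,2,20],[0,2,26],[0,2,29],[0,2,29],[0,2,29]],"twist":[[0,0,0],[0,0,0],[0,0,0],[0,0,0],[0,0,0],[0,0,0]],"jaw":[0,0,0,0,0,0]}'; python3 - <<'E'
from keys import *
s=st(); print(s['contact_force'])
E
```

```text
time: 13.82
tcp_pos: [0.4762, 0.1213, 0.0409]
orientation: [[-0.99, 0.139, -0.0], [0.139, 0.99, -0.003], [-0.0, -0.003, -1.0]]
contact_force: [-4.3, -0.0, 14.6]
grip_width: -0.0002
t13.82 tcp [0.4762 0.1213 0.0409] jawang 82.0 w -0.2 F [-4.3 -0.  14.6] j6 -2.30
[-4.33158484 -0.01813795 14.60132635]
```

```bash
python3 -m crank '{"offset":[[0,0,-15],[0,0,-50],[0,0,-100]],"twist":[[0,0,0],[0,0,0],[0,0,0]],"jaw":[0,0,0]}';python3 - <<'E'
from keys import *
s=st();goal((.55,-.24,.24),165)
E
```

```text
time: 14.2
tcp_pos: [0.4756, 0.1213, 0.1392]
orientation: [[-0.99, 0.139, -0.003], [0.139, 0.99, -0.004], [0.002, -0.004, -1.0]]
contact_force: [1.1, 0.8, -1.1]
grip_width: 0.0001
t14.20 tcp [0.4756 0.1213 0.1392] jawang 82.0 w 0.1 F [ 1.1  0.8 -1.1] j6 -2.29
goal [ 0.55 -0.24  0.24] jaw 165 offset [-123.8, -347.8, -99.5] twist [-0.1, -0.3, -83.0] j6 -2.29
goal [ 0.55 -0.24  0.24] jaw 345 offset [-123.8, -347.8, -99.5] twist [-0.3, 0.1, 97.0] j6 -2.29
```

```bash
python3 -m crank '{"offset":[[-15,-43,-30],[-30,-86,-60],[-47,-130,-100],[-62,-174,-100],[-78,-217,-100],[-93,-260,-100],[-108,-304,-100],[-124,-348,-100],[-124,-348,-100],[-124,-348,-100],[-124,-348,-100]],"twist":[[0,0,-10],[0,0,-20.5],[0,0,-31],[0,0,-41.5],[0,0,-52],[0,0,-62.5],[0,0,-73],[0,0,-83],[0,0,-83],[0,0,-83],[0,0,-83]],"jaw":[0,20,40,45,45,45,45,45,45,45,45]}';python3 - <<'E'
from keys import *
s=st()
m,im=shot('wrist','w9.png')
E
```

```text
time: 15.58
tcp_pos: [0.5507, -0.2388, 0.2404]
orientation: [[-0.258, -0.966, 0.001], [-0.966, 0.258, -0.002], [0.002, -0.001, -1.0]]
contact_force: [-0.3, -0.3, -0.4]
grip_width: 0.045
t15.57 tcp [ 0.5507 -0.2388  0.2404] jawang 165.0 w 45.0 F [-0.3 -0.3 -0.4] j6 -0.12
```

View pics/w9.png

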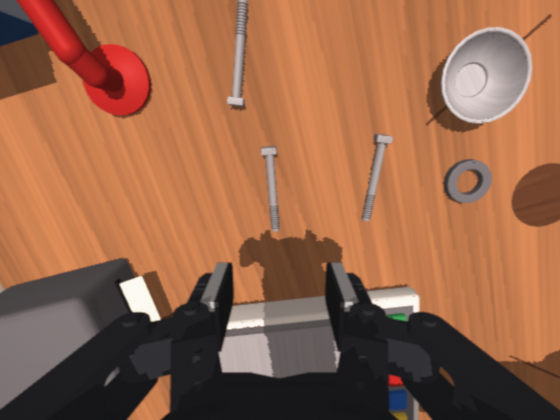

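```bash
cat > bolts.py <<'E'
from keys import *
def bolts(m,im,box,z=.008,lo=(0,0,95),hi=(180,75,255),amin=150,head=None):
    M=cv2.morphologyEx(mask(im,lo,hi),cv2.MORPH_CLOSE,np.ones((3,3),np.uint8)); out=[]
    for b in blobs(M,amin,box):
        c,a,P=axis(m,b[3],z); t=(P-c)@a; n=(P-c)@[-a[1],a[0]]
        if not(.085<np.ptp(t)<.12 and np.ptp(n)<.035): continue
        w0=n[t<t.min()+.008].std();w1=n[t>t.max()-.008].std()
        if w1>w0: a=-a;t=-t;n=-n
        k=(t>t.min()+.02)&(t<t.max()-.01)
        s=np.polyfit(t[k],n[k],1); nn=np.array([-a[1],a[0]]); ax=a+nn*s[0]; ax/=np.linalg.norm(ax)
        mid0=(t.max()+t.min())/2
        mid=c+a*mid0+nn*np.polyval(s,mid0)
        r=dict(px=np.round(b[0]),mid=mid,ang=np.degrees(np.arctan2(ax[1],ax[0])),len=np.ptp(t),w=(max(w0,w1),min(w0,w1)),head=mid-ax*.0475)
        out.append(r); print({k:(np.round(v,4).tolist()) for k,v in r.items()})
    return out
E
python3 - <<'E'
from bolts import *
m=imaging.camera_model('wrist');im=cv2.imread('pics/w9.png')
for r in bolts(m,im,(200,100,420,260)): pass
goal((.5603,-.2366,.06),169.3)
E
```

```text
{'px': [375.0, 173.0], 'mid': [0.4419, -0.2163], 'ang': 68.1641, 'len': 0.1028, 'w': [0.0057, 0.0026], 'head': [0.4243, -0.2604]}
{'px': [271.0, 184.0], 'mid': [0.5618, -0.2348], 'ang': 79.4756, 'len': 0.1024, 'w': [0.0049, 0.0025], 'head': [0.5531, -0.2815]}
goal [ 0.5603 -0.2366  0.06  ] jaw 169.3 offset [-4.9, -8.4, 180.6] twist [-0.1, -0.1, -4.2] j6 -0.12
goal [ 0.5603 -0.2366  0.06  ] jaw 349.3 offset [-4.9, -8.4, 180.6] twist [-0.2, 0.1, 175.8] j6 -0.12
```

```bash
python3 - <<'E'
from h import *
st();goal((.5618,-.2348,.004),169.45)
E
```

```text
t15.62 tcp [ 0.5508 -0.2388  0.2406] jawang 165.1 w 44.9 F [ 0.  -0.4  1.1] j6 -0.12
goal [ 0.5618 -0.2348  0.004 ] jaw 169.4 offset [-7.1, -9.3, 236.6] twist [-0.1, -0.1, -4.4] j6 -0.12
goal [ 0.5618 -0.2348  0.004 ] jaw 349.4 offset [-7.1, -9.3, 236.6] twist [-0.2, 0.1, 175.6] j6 -0.12
```

```bash
python3 -m crank '{"offset":[[-4,-5,50],[-7,-9.3,100],[-7,-9.3,150],[-7,-9.3,190],[-7,-9.3,215],[-7,-9.3,228],[-7,-9.3,230],[-7,-9.3,230]],"twist":[[0,0,-2],[0,0,-4.4],[0,0,-4.4],[0,0,-4.4],[0,0,-4.4],[0,0,-4.4],[0,0,-4.4],[0,0,-4.4]],"jaw":[45,45,45,40,40,40,40,40]}';python3 - <<'E'
from h import *
st();goal((.5618,-.2348,.004),169.45)
E
```

```text
time: 16.62
tcp_pos: [0.5626, -0.236, 0.0115]
orientation: [[-0.184, -0.983, 0.003], [-0.983, 0.184, -0.003], [0.002, -0.003, -1.0]]
contact_force: [-0.2, 0.4, 0.7]
grip_width: 0.0396
t16.62 tcp [ 0.5626 -0.236   0.0115] jawang 169.4 w 39.6 F [-0.2  0.4  0.7] j6 -0.06
goal [ 0.5618 -0.2348  0.004 ] jaw 169.4 offset [-1.1, 1.0, 7.5] twist [-0.2, -0.1, -0.0] j6 -0.06
goal [ 0.5618 -0.2348  0.004 ] jaw 349.4 offset [-1.1, 1.0, 7.5] twist [-0.2, 0.3, 180.0] j6 -0.06
```

```bash
python3 -m crank '{"offset":[[-1,1,4],[-1,1,7],[-1,1,7],[-1,1,7],[-1,1,7],[-1,1,7],[-1,1,7],[-1,1,3],[-1,1,-40],[-1,1,-100],[-1,1,-130],[-1,1,-130]],"twist":[[0,0,0],[0,0,0],[0,0,0],[0,0,0],[0,0,0],[0,0,0],[0,0,0],[0,0,0],[0,0,0],[0,0,0],[0,0,0],[0,0,0]],"jaw":[40,40,20,3,3,3,3,3,3,3,3,3]}';python3 - <<'E'
from h import *
st();goal((.6185,.0197,.11),81.95)
E
```

```text
time: 18.12
tcp_pos: [0.5624, -0.2348, 0.1435]
orientation: [[-0.184, -0.983, 0.007], [-0.983, 0.184, -0.003], [0.002, -0.008, -1.0]]
contact_force: [-1.2, -0.5, -2.0]
grip_width: 0.0076
t18.12 tcp [ 0.5624 -0.2348  0.1435] jawang 169.4 w 7.6 F [-1.2 -0.5 -2. ] j6 -0.06
goal [0.6185 0.0197 0.11  ] jaw 82.0 offset [-260.6, -8.1, 33.1] twist [-0.4, 0.2, 87.5] j6 -0.06
goal [0.6185 0.0197 0.11  ] jaw 261.9 offset [-260.6, -8.1, 33.1] twist [-0.2, -0.4, -92.5] j6 -0.06
```

```bash
python3 - <<'E'
from h import *
st();goal((.622,.069,.11),81.95)
E
python3 -m crank '{"offset":[[-30,-1,0],[-65,-2,0],[-100,-4,0],[-135,-5,0],[-170,-6,0],[-205,-7,0],[-240,-8,0],[-275,-9,0],[-305,-9,0],[-309,-9,0],[-309,-9,0],[-309,-9,0]],"twist":[[0,0,10],[0,0,20],[0,0,30],[0,0,40],[0,0,50],[0,0,60],[0,0,70],[0,0,80],[0,0,87.5],[0,0,87.5],[0,0,87.5],[0,0,87.5]],"jaw":[3,3,3,3,3,3,3,3,3,3,3,3]}';python3 - <<'E'
from h import *
st();goal((.622,.069,.08),81.95)
shot('wrist','w10.png')
E
```

```text
t18.12 tcp [ 0.5624 -0.2348  0.1435] jawang 169.4 w 7.6 F [-1.2 -0.5 -2. ] j6 -0.06
goal [0.622 0.069 0.11 ] jaw 82.0 offset [-309.7, -2.4, 32.9] twist [-0.4, 0.2, 87.5] j6 -0.06
goal [0.622 0.069 0.11 ] jaw 261.9 offset [-309.7, -2.4, 32.9] twist [-0.2, -0.4, -92.5] j6 -0.06
time: 19.62
tcp_pos: [0.6261, 0.0665, 0.1392]
orientation: [[-0.99, 0.142, -0.001], [0.142, 0.99, -0.003], [0.0, -0.003, -1.0]]
contact_force: [-0.5, 0.4, -0.8]
grip_width: 0.0069
t19.62 tcp [0.6261 0.0665 0.1392] jawang 81.9 w 6.9 F [-0.5  0.4 -0.8] j6 -2.08
goal [0.622 0.069 0.08 ] jaw 82.0 offset [4.4, 2.1, 59.1] twist [-0.2, -0.0, -0.1] j6 -2.08
goal [0.622 0.069 0.08 ] jaw 261.9 offset [4.4, 2.1, 59.1] twist [-0.0, 0.2, 179.9] j6 -2.08
```

View pics/w10.png

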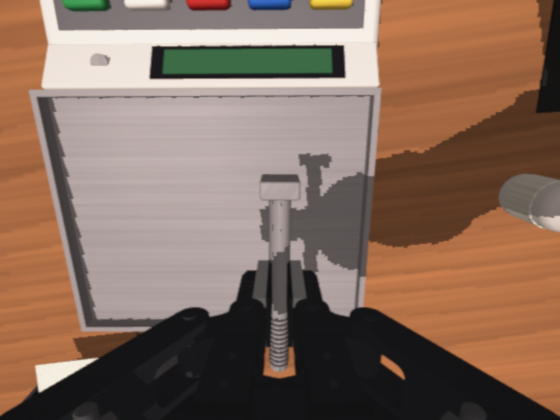

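```bash
python3 -m crank '{"offset":[[2,1,15],[4,2,35],[4,2,55],[4,2,67],[4,2,72],[4,2,74],[4,2,75],[4,2,75],[4,2,75]],"twist":[[0,0,0],[0,0,0],[0,0,0],[0,0,0],[0,0,0],[0,0,0],[0,0,0],[0,0,0],[0,0,0]],"jaw":[3,3,3,3,3,3,3,3,3]}';python3 - <<'E'
from h import *
st()
E
```

```text
time: 20.8
tcp_pos: [0.6231, 0.0699, 0.0652]
orientation: [[-0.99, 0.141, 0.001], [0.141, 0.99, -0.002], [-0.002, -0.002, -1.0]]
contact_force: [0.8, 0.7, -0.5]
grip_width: 0.0072
t20.80 tcp [0.6231 0.0699 0.0652] jawang 81.9 w 7.2 F [ 0.8  0.7 -0.5] j6 -2.08
```

```bash
python3 -m crank '{"offset":[[0,0,1],[0,0,2],[0,0,2]],"twist":[[0,0,0],[0,0,0],[0,0,0]],"jaw":[3,3,3]}';python3 - <<'E'
from h import *
st()
E
```

```text
time: 21.18
tcp_pos: [0.6231, 0.0699, 0.0635]
orientation: [[-0.99, 0.141, 0.001], [0.141, 0.99, -0.002], [-0.001, -0.002, -1.0]]
contact_force: [-1.1, 0.8, 4.4]
grip_width: 0.0073
t21.18 tcp [0.6231 0.0699 0.0635] jawang 81.9 w 7.3 F [-1.1  0.8  4.4] j6 -2.08
```

Touching (4 N). Release, rise and check.

```bash
python3 -m crank '{"offset":[[0,0,0],[0,0,0],[0,0,0],[0,0,-15],[0,0,-60],[0,0,-120],[0,0,-160],[0,0,-160],[0,0,-160]],"twist":[[0,0,0],[0,0,0],[0,0,0],[0,0,0],[0,0,0],[0,0,0],[0,0,0],[0,0,0],[0,0,0]],"jaw":[12,25,25,25,25,40,40,40,40]}';python3 - <<'E'
from bolts import *
st()
m,im=shot('wrist','w11.png'); shot('top','t11.png'); shot('scene','s11.png')
goal((.47,-.2163,.22),158.2)
E
```

```text
time: 22.3
tcp_pos: [0.6224, 0.0702, 0.223]
orientation: [[-0.99, 0.141, 0.0], [0.141, 0.99, -0.002], [-0.001, -0.002, -1.0]]
contact_force: [-0.1, 0.6, -1.5]
grip_width: 0.0399
t22.30 tcp [0.6224 0.0702 0.223 ] jawang 81.9 w 39.9 F [-0.1  0.6 -1.5] j6 -2.08
goal [ 0.47   -0.2163  0.22  ] jaw 158.2 offset [110.2, -304.9, 2.5] twist [-0.1, -0.2, -76.3] j6 -2.08
goal [ 0.47   -0.2163  0.22  ] jaw 338.2 offset [110.2, -304.9, 2.5] twist [-0.2, 0.1, 103.7] j6 -2.08
```

View pics/w11.png

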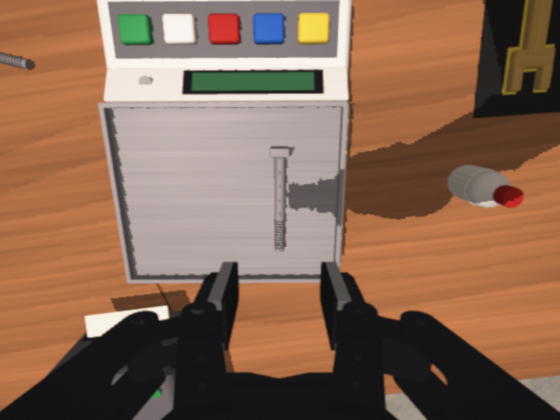

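View pics/s11.png

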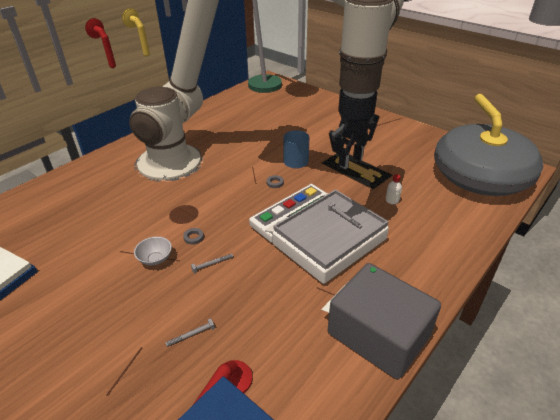

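```bash
python3 - <<'E'
from bolts import *
m=imaging.camera_model('wrist');im=cv2.imread('pics/w11.png')
c=[plane(m,u,v,.06)[:2] for u,v in ((116,107),(341,105),(335,275),(132,277))]; print(np.round(c,4).tolist(),np.mean(c,0))
g=plane(m,135,28,.046);y=plane(m,314,27,.046);d=y-g;print(g,y,np.linalg.norm(d),np.degrees(np.arctan2(d[1],d[0]))-90)
H=hsv(im);
def line(rows,z):
    P=[]
    for v in rows:
        row=im[v,262:300].astype(int).max(1); 
        xs=np.nonzero(np.abs(row-np.median(im[v,200:260].max(1)))>18)[0]; P.append(xs.min()); 
    return P
print(im[200,265:300].max(1))
E
```

```text
[[0.518, -0.0636], [0.5451, 0.1366], [0.7124, 0.1159], [0.6847, -0.0961]] [0.61505946 0.02320577]
[ 0.45522827 -0.03455325  0.046     ] [0.47701239 0.12132934 0.046     ] 0.1573973682711802 -7.955389517196494
[189 188 188 188 188 188 188 187 182 162 147 155 165 167 153 148 152 142
 122 102 109 150 170 147 109  95  95  94  94  95  95  94  95  95  94]
```

```bash
python3 -m crank '{"offset":[[8,-22,0],[20,-58,0],[34,-95,0],[48,-133,0],[62,-170,0],[76,-210,0],[92,-255,0],[108,-295,0],[118,-307,0],[118,-307,0],[118,-307,0]],"twist":[[0,0,-10],[0,0,-20],[0,0,-30],[0,0,-40],[0,0,-50],[0,0,-60],[0,0,-70],[0,0,-76.3],[0,0,-76.3],[0,0,-76.3],[0,0,-76.3]],"jaw":[40,40,40,40,40,40,40,40,40,40,40]}';python3 - <<'E'
from bolts import *
st()
m,im=shot('wrist','w12.png')
bolts(m,im,(180,40,450,270))
E
```

```text
time: 23.82
tcp_pos: [0.4633, -0.2164, 0.2231]
orientation: [[-0.371, -0.929, 0.001], [-0.929, 0.371, -0.002], [0.002, -0.001, -1.0]]
contact_force: [0.2, 0.2, 0.2]
grip_width: 0.0398
t23.82 tcp [ 0.4633 -0.2164  0.2231] jawang 158.2 w 39.8 F [0.2 0.2 0.2] j6 -0.26
{'px': [298.0, 174.0], 'mid': [0.4411, -0.2162], 'ang': 68.0498, 'len': 0.1014, 'w': [0.0049, 0.0026], 'head': [0.4234, -0.2602]}
```

View pics/w12.png

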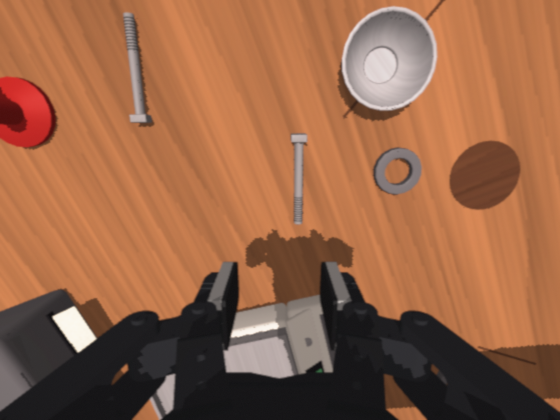

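```bash
python3 - <<'E'
from bolts import *
goal((.4413,-.2162,.011),158.1)
E
```

```text
goal [ 0.4413 -0.2162  0.011 ] jaw 158.1 offset [7.8, 20.8, 212.1] twist [-0.1, -0.1, 0.1] j6 -0.26
goal [ 0.4413 -0.2162  0.011 ] jaw 338.1 offset [7.8, 20.8, 212.1] twist [0.2, -0.1, -179.9] j6 -0.26
```

```bash
python3 -m crank '{"offset":[[4,10,45],[8,21,95],[8,21,145],[8,21,185],[8,21,205],[8,21,212],[8,21,212],[8,21,212]],"twist":[[0,0,0],[0,0,0],[0,0,0],[0,0,0],[0,0,0],[0,0,0],[0,0,0],[0,0,0]],"jaw":[40,40,40,40,40,40,40,40]}';python3 - <<'E'
from h import *
st();goal((.4413,-.2162,.004),158.1)
E
```

```text
time: 24.88
tcp_pos: [0.4414, -0.2171, 0.0122]
orientation: [[-0.371, -0.929, 0.003], [-0.929, 0.371, -0.003], [0.001, -0.004, -1.0]]
contact_force: [-0.1, 0.1, 0.3]
grip_width: 0.0399
t24.88 tcp [ 0.4414 -0.2171  0.0122] jawang 158.2 w 39.9 F [-0.1  0.1  0.3] j6 -0.26
goal [ 0.4413 -0.2162  0.004 ] jaw 158.1 offset [-0.8, 0.5, 8.2] twist [-0.2, -0.1, 0.1] j6 -0.26
goal [ 0.4413 -0.2162  0.004 ] jaw 338.1 offset [-0.8, 0.5, 8.2] twist [0.1, -0.3, -179.9] j6 -0.26
```

```bash
python3 -m crank '{"offset":[[-1,0.5,4],[-1,0.5,7.5],[-1,0.5,7.5],[-1,0.5,7.5],[-1,0.5,7.5],[-1,0.5,7.5],[-1,0.5,7.5],[-1,0.5,3],[-1,0.5,-40],[-1,0.5,-100],[-1,0.5,-130],[-1,0.5,-130]],"twist":[[0,0,0],[0,0,0],[0,0,0],[0,0,0],[0,0,0],[0,0,0],[0,0,0],[0,0,0],[0,0,0],[0,0,0],[0,0,0],[0,0,0]],"jaw":[40,40,20,3,3,3,3,3,3,3,3,3]}';python3 - <<'E'
from h import *
st();goal((.6165,.0205,.1435),82)
E
```

```text
time: 26.38
tcp_pos: [0.4415, -0.2159, 0.1439]
orientation: [[-0.371, -0.928, 0.007], [-0.929, 0.371, -0.003], [0.0, -0.007, -1.0]]
contact_force: [-0.7, 0.4, -0.9]
grip_width: 0.0076
t26.38 tcp [ 0.4415 -0.2159  0.1439] jawang 158.2 w 7.6 F [-0.7  0.4 -0.9] j6 -0.26
goal [0.6165 0.0205 0.1435] jaw 82 offset [-284.5, -74.7, 0.8] twist [-0.4, 0.3, 76.2] j6 -0.26
goal [0.6165 0.0205 0.1435] jaw 262 offset [-284.5, -74.7, 0.8] twist [-0.3, -0.4, -103.8] j6 -0.26
```

```bash
python3 -m crank '{"offset":[[-35,-9,0],[-75,-20,0],[-115,-30,0],[-155,-41,0],[-195,-51,0],[-235,-62,0],[-270,-71,0],[-284.5,-74.7,0],[-284.5,-74.7,0],[-284.5,-74.7,0],[-284.5,-74.7,0]],"twist":[[0,0,10],[0,0,20],[0,0,30],[0,0,40],[0,0,50],[0,0,60],[0,0,70],[0,0,76.2],[0,0,76.2],[0,0,76.2],[0,0,76.2]],"jaw":[3,3,3,3,3,3,3,3,3,3,3]}';python3 - <<'E'
from h import *
st();goal((.6165,.0205,.065),82)
shot('wrist','w13.png')
E
```

```text
time: 27.75
tcp_pos: [0.6145, 0.0198, 0.1405]
orientation: [[-0.99, 0.139, -0.0], [0.139, 0.99, -0.002], [0.0, -0.002, -1.0]]
contact_force: [-0.7, -0.4, -0.2]
grip_width: 0.007
t27.75 tcp [0.6145 0.0198 0.1405] jawang 82.0 w 7.0 F [-0.7 -0.4 -0.2] j6 -2.01
goal [0.6165 0.0205 0.065 ] jaw 82 offset [-1.8, 1.1, 75.5] twist [-0.1, -0.0, -0.0] j6 -2.01
goal [0.6165 0.0205 0.065 ] jaw 262 offset [-1.8, 1.1, 75.5] twist [-0.0, 0.2, 180.0] j6 -2.01
```

View pics/w13.png

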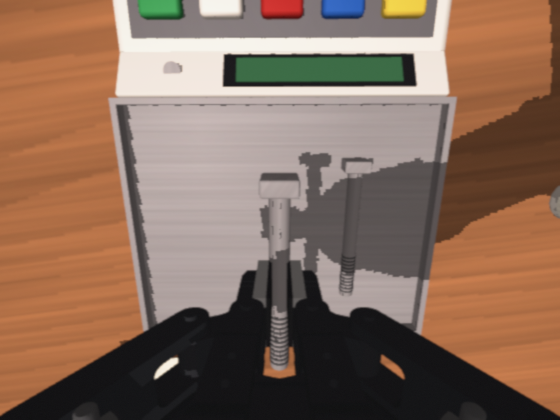

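```bash
python3 -m crank '{"offset":[[-1,1,15],[-2,1,35],[-2,1,55],[-2,1,67],[-2,1,73],[-2,1,75],[-2,1,77],[-2,1,77],[-2,1,77]],"twist":[[0,0,0],[0,0,0],[0,0,0],[0,0,0],[0,0,0],[0,0,0],[0,0,0],[0,0,0],[0,0,0]],"jaw":[3,3,3,3,3,3,3,3,3]}';python3 - <<'E'
from h import *
st()
E
```

```text
time: 28.92
tcp_pos: [0.6176, 0.0212, 0.0643]
orientation: [[-0.99, 0.139, 0.001], [0.139, 0.99, -0.002], [-0.002, -0.002, -1.0]]
contact_force: [0.5, 0.4, -1.8]
grip_width: 0.0068
t28.93 tcp [0.6176 0.0212 0.0643] jawang 82.0 w 6.8 F [ 0.5  0.4 -1.8] j6 -2.01
```

```bash
python3 -m crank '{"offset":[[0,0,1],[0,0,1.5],[0,0,1.5]],"twist":[[0,0,0],[0,0,0],[0,0,0]],"jaw":[3,3,3]}'; python3 -m crank '{"offset":[[0,0,0],[0,0,0],[0,0,0],[0,0,-15],[0,0,-60],[0,0,-120],[0,0,-160],[0,0,-160],[0,0,-160]],"twist":[[0,0,0],[0,0,0],[0,0,0],[0,0,0],[0,0,0],[0,0,0],[0,0,0],[0,0,0],[0,0,0]],"jaw":[12,25,25,25,25,40,40,40,40]}';python3 - <<'E'
from bolts import *
st()
m,im=shot('wrist','w14.png'); 
goal((.57,-.372,.22),158.2)
E
```

```text
time: 29.3
tcp_pos: [0.6177, 0.0212, 0.0639]
orientation: [[-0.99, 0.139, 0.002], [0.139, 0.99, -0.002], [-0.002, -0.002, -1.0]]
contact_force: [-3.1, 0.4, 5.5]
grip_width: 0.0068
time: 30.42
tcp_pos: [0.6169, 0.0215, 0.2226]
orientation: [[-0.99, 0.14, 0.0], [0.14, 0.99, -0.002], [-0.001, -0.002, -1.0]]
contact_force: [0.2, 0.1, 0.3]
grip_width: 0.0398
t30.43 tcp [0.6169 0.0215 0.2226] jawang 82.0 w 39.8 F [0.2 0.1 0.3] j6 -2.01
goal [ 0.57  -0.372  0.22 ] jaw 158.2 offset [-8.7, -396.1, 2.6] twist [-0.1, -0.1, -76.2] j6 -2.01
goal [ 0.57  -0.372  0.22 ] jaw 338.2 offset [-8.7, -396.1, 2.6] twist [-0.1, 0.1, 103.8] j6 -2.01
```

View pics/w14.png

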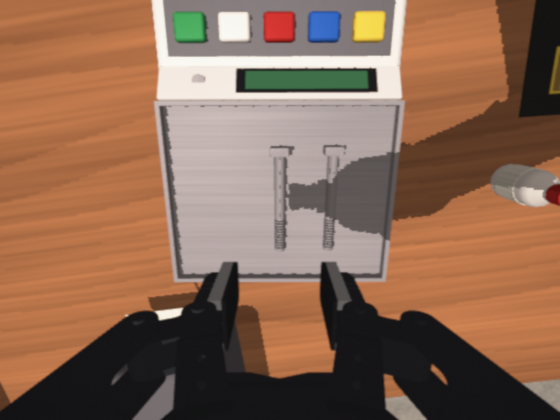

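```bash
python3 -m crank '{"offset":[[-1,-35,0],[-2,-80,0],[-3,-130,0],[-4,-180,0],[-5,-230,0],[-6,-280,0],[-7,-330,0],[-8,-370,0],[-9,-375,0],[-9,-375,0],[-9,-375,0]],"twist":[[0,0,-10],[0,0,-20],[0,0,-30],[0,0,-40],[0,0,-50],[0,0,-60],[0,0,-70],[0,0,-76.2],[0,0,-76.2],[0,0,-76.2],[0,0,-76.2]],"jaw":[40,40,40,40,40,40,40,40,40,40,40]}';python3 - <<'E'
from bolts import *
st()
m,im=shot('wrist','w15.png')
bolts(m,im,(150,40,450,270))
E
```

```text
time: 31.85
tcp_pos: [0.5742, -0.3499, 0.2227]
orientation: [[-0.371, -0.929, -0.0], [-0.929, 0.371, -0.002], [0.002, -0.0, -1.0]]
contact_force: [0.8, -0.3, -0.7]
grip_width: 0.0403
t31.85 tcp [ 0.5742 -0.3499  0.2227] jawang 158.3 w 40.3 F [ 0.8 -0.3 -0.7] j6 -0.07
{'px': [282.0, 152.0], 'mid': [0.557, -0.3849], 'ang': -110.9762, 'len': 0.1029, 'w': [0.0049, 0.0027], 'head': [0.574, -0.3406]}
```

View pics/w15.png

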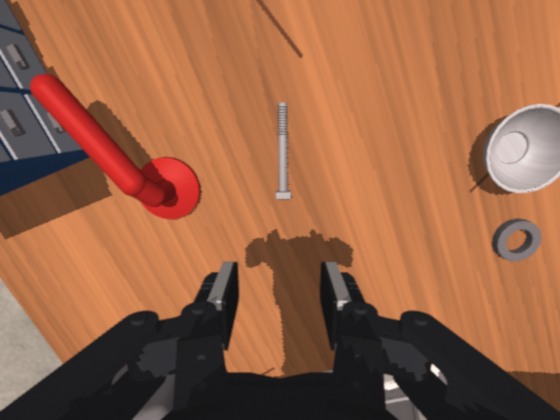

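```bash
python3 - <<'E'
from bolts import *
goal((.557,-.3849,.011),159)
E
```

```text
goal [ 0.557  -0.3849  0.011 ] jaw 159 offset [38.6, 3.3, 212.1] twist [-0.0, -0.1, -0.7] j6 -0.07
goal [ 0.557  -0.3849  0.011 ] jaw 339 offset [38.6, 3.3, 212.1] twist [-0.2, 0.1, 179.3] j6 -0.07
```

```bash
python3 -m crank '{"offset":[[15,1,35],[30,3,80],[38.6,3.3,130],[38.6,3.3,175],[38.6,3.3,202],[38.6,3.3,212],[38.6,3.3,212],[38.6,3.3,212]],"twist":[[0,0,-0.7],[0,0,-0.7],[0,0,-0.7],[0,0,-0.7],[0,0,-0.7],[0,0,-0.7],[0,0,-0.7],[0,0,-0.7]],"jaw":[40,40,40,40,40,40,40,40]}';python3 - <<'E'
from h import *
st();goal((.557,-.3849,.004),159)
E
```

```text
time: 32.9
tcp_pos: [0.558, -0.3864, 0.013]
orientation: [[-0.359, -0.933, 0.003], [-0.933, 0.359, -0.004], [0.002, -0.004, -1.0]]
contact_force: [-0.0, 0.4, 1.2]
grip_width: 0.0402
t32.90 tcp [ 0.558  -0.3864  0.013 ] jawang 158.9 w 40.2 F [-0.   0.4  1.2] j6 -0.00
goal [ 0.557  -0.3849  0.004 ] jaw 159 offset [-1.1, 1.5, 9.0] twist [-0.3, -0.1, -0.1] j6 -0.0
goal [ 0.557  -0.3849  0.004 ] jaw 339 offset [-1.1, 1.5, 9.0] twist [-0.2, 0.4, 179.9] j6 -0.0
```

```bash
python3 -m crank '{"offset":[[-1,1,4],[-1,1,8],[-1,1,8],[-1,1,8],[-1,1,8],[-1,1,8],[-1,1,8],[-1,1,3],[-1,1,-40],[-1,1,-100],[-1,1,-130],[-1,1,-130]],"twist":[[0,0,0],[0,0,0],[0,0,0],[0,0,0],[0,0,0],[0,0,0],[0,0,0],[0,0,0],[0,0,0],[0,0,0],[0,0,0],[0,0,0]],"jaw":[40,40,20,3,3,3,3,3,3,3,3,3]}';python3 - <<'E'
from h import *
st();goal((.610,-.0291,.1435),262)
E
```

```text
time: 34.4
tcp_pos: [0.5577, -0.3853, 0.145]
orientation: [[-0.36, -0.933, 0.007], [-0.933, 0.36, -0.005], [0.002, -0.009, -1.0]]
contact_force: [0.2, 0.2, -1.8]
grip_width: 0.0074
t34.40 tcp [ 0.5577 -0.3853  0.145 ] jawang 158.9 w 7.4 F [ 0.2  0.2 -1.8] j6 -0.00
goal [ 0.61   -0.0291  0.1435] jaw 262 offset [-351.2, 79.4, 0.1] twist [-0.2, -0.5, -103.1] j6 -0.0
goal [ 0.61   -0.0291  0.1435] jaw 442 offset [-351.2, 79.4, 0.1] twist [-0.5, 0.2, 76.9] j6 -0.0
```

```bash
python3 -m crank '{"offset":[[-30,7,0],[-65,15,0],[-100,23,0],[-135,30,0],[-170,38,0],[-205,46,0],[-240,54,0],[-275,62,0],[-310,70,0],[-345,78,0],[-351,79.4,0],[-351,79.4,0]],"twist":[[0,0,-10.5],[0,0,-21],[0,0,-31.5],[0,0,-42],[0,0,-52.5],[0,0,-63],[0,0,-73.5],[0,0,-84],[0,0,-94],[0,0,-103.1],[0,0,-103.1],[0,0,-103.1]],"jaw":[3,3,3,3,3,3,3,3,3,3,3,3]}';python3 -m crank '{"offset":[[0,0,0],[0,0,0]],"twist":[[0,0,0],[0,0,0]],"jaw":[3,3]}';python3 - <<'E'
from h import *
st();goal((.610,-.0291,.065),262)
shot('wrist','w16.png');shot('scene','s16.png')
E
```

```text
time: 35.9
tcp_pos: [0.6077, -0.0285, 0.1393]
orientation: [[0.99, -0.14, -0.002], [-0.14, -0.99, -0.002], [-0.001, 0.003, -1.0]]
contact_force: [0.2, -0.3, -0.8]
grip_width: 0.0066
time: 36.15
tcp_pos: [0.6081, -0.0296, 0.1403]
orientation: [[0.99, -0.141, 0.0], [-0.141, -0.99, -0.002], [0.0, 0.002, -1.0]]
contact_force: [-0.4, -1.0, -1.3]
grip_width: 0.0074
t36.15 tcp [ 0.6081 -0.0296  0.1403] jawang -98.1 w 7.4 F [-0.4 -1.  -1.3] j6 1.21
goal [ 0.61   -0.0291  0.065 ] jaw 262 offset [1.8, -0.9, 75.3] twist [0.1, -0.0, -0.1] j6 1.21
goal [ 0.61   -0.0291  0.065 ] jaw 442 offset [1.8, -0.9, 75.3] twist [-0.0, -0.2, 179.9] j6 1.21
```

View pics/w16.png

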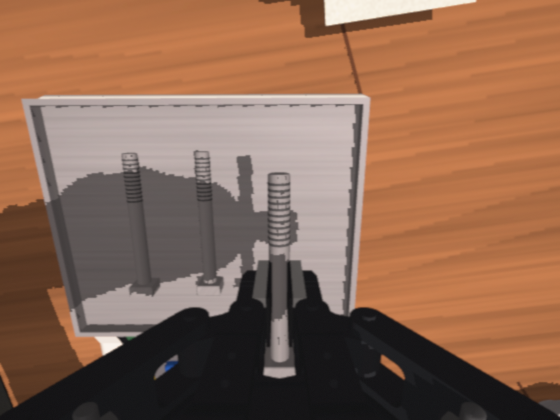

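View pics/s16.png

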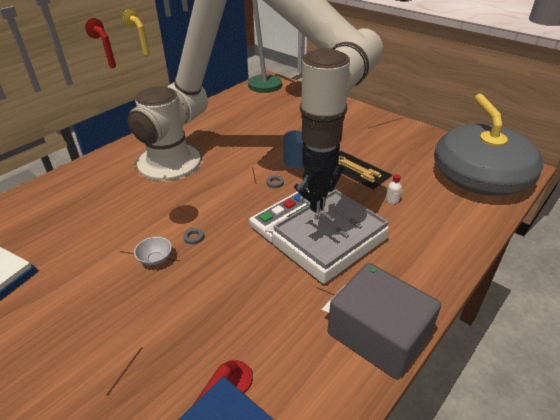

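```bash
python3 -m crank '{"offset":[[1,-1,15],[2,-1,35],[2,-1,55],[2,-1,67],[2,-1,73],[2,-1,75],[2,-1,77],[2,-1,78],[2,-1,78]],"twist":[[0,0,0],[0,0,0],[0,0,0],[0,0,0],[0,0,0],[0,0,0],[0,0,0],[0,0,0],[0,0,0]],"jaw":[3,3,3,3,3,3,3,3,3]}';python3 - <<'E'
from h import *
st()
E
```

```text
time: 37.38
tcp_pos: [0.6109, -0.028, 0.0632]
orientation: [[0.99, -0.139, 0.002], [-0.139, -0.99, -0.002], [0.002, 0.002, -1.0]]
contact_force: [0.1, 0.2, 3.0]
grip_width: 0.0071
t37.38 tcp [ 0.6109 -0.028   0.0632] jawang -98.0 w 7.1 F [0.1 0.2 3. ] j6 1.21
```

```bash
python3 -m crank '{"offset":[[0,0,0],[0,0,0],[0,0,0],[0,0,-15],[0,0,-60],[0,0,-120],[0,0,-160],[0,0,-160],[0,0,-160]],"twist":[[0,0,0],[0,0,0],[0,0,0],[0,0,0],[0,0,0],[0,0,0],[0,0,0],[0,0,0],[0,0,0]],"jaw":[12,25,25,25,25,25,25,25,25]}';python3 - <<'E'
from bolts import *
st()
m,im=shot('wrist','w17.png'); shot('top','t17.png')
goal((.47,-.0,.15),262)
E
```

```text
time: 38.5
tcp_pos: [0.61, -0.0276, 0.2227]
orientation: [[0.99, -0.14, 0.001], [-0.14, -0.99, -0.002], [0.001, 0.002, -1.0]]
contact_force: [-0.3, 0.4, -0.1]
grip_width: 0.0251
t38.50 tcp [ 0.61   -0.0276  0.2227] jawang -98.0 w 25.1 F [-0.3  0.4 -0.1] j6 1.21
goal [ 0.47 -0.    0.15] jaw 262 offset [-142.1, -8.2, 71.5] twist [0.2, 0.1, -0.0] j6 1.21
goal [ 0.47 -0.    0.15] jaw 442 offset [-142.1, -8.2, 71.5] twist [0.1, -0.2, 180.0] j6 1.21
```

View pics/w17.png

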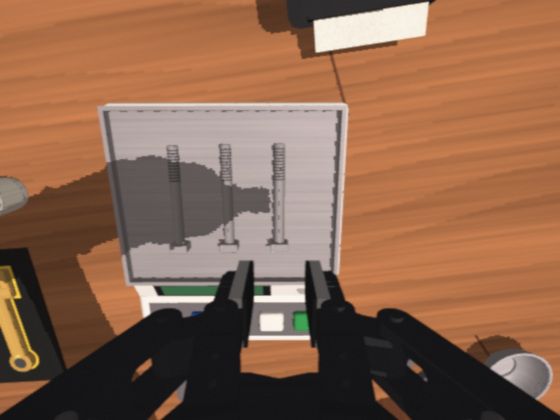

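View pics/t17.png

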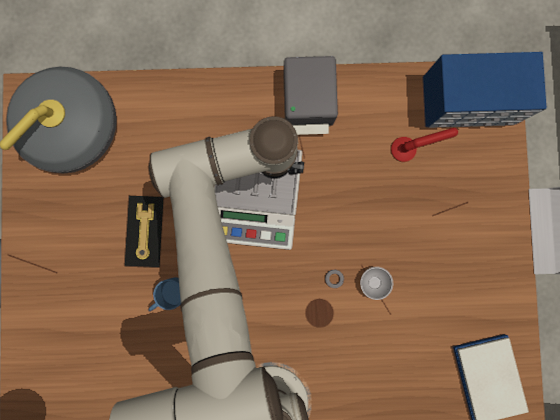

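```bash
python3 - <<'E'
import cv2,numpy as np
a=cv2.imread('pics/t17.png')[190:270,115:175]; b=cv2.imread('pics/w17.png')[245:385,0:70]; c=cv2.imread('pics/s16.png')[140:200,310:400]
f=lambda i,h=500:cv2.resize(i,(int(i.shape[1]*h/i.shape[0]),h),interpolation=cv2.INTER_CUBIC)
cv2.imwrite('pics/z17.png',np.hstack([f(a,400),f(b,400)])); cv2.imwrite('pics/z16.png',f(c,400))
E
```

```text
(no output)
```

View pics/z17.png

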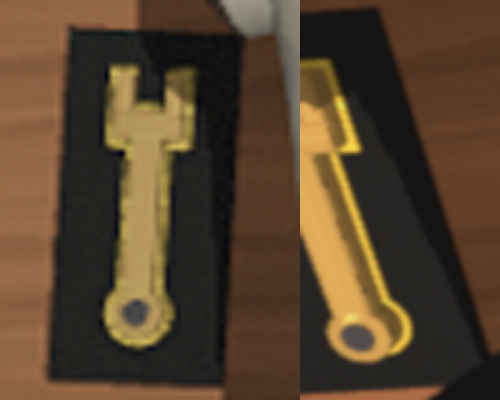

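View pics/z16.png

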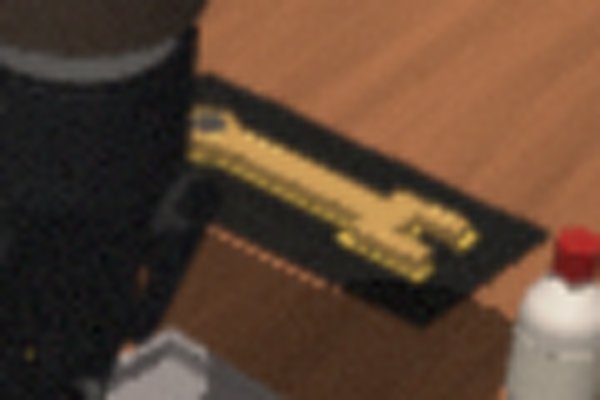

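```bash
python3 - <<'E'
from bolts import *
m=imaging.camera_model('wrist')
for h,t in (((178.5,245),(173,147)),((229,246),(225,146)),((279,244),(279,145))):
    a=plane(m,*h,.068)[:2];b=plane(m,*t,.066)[:2];d=b-a;print(a,b,np.linalg.norm(d),np.degrees(np.arctan2(d[1],d[0])))
st();goal((.4707,.0789,.075),262);
E
```

```text
[0.5793124  0.07702097] [0.67309494 0.06035842] 0.09525127580105244 -10.074735985521945
[0.57114708 0.02765784] [0.66730856 0.01339525] 0.09721343660305069 -8.436556986564595
[ 0.56620809 -0.02182055] [ 0.66127035 -0.03533205] 0.09601767664715954 -8.089447255190574
t38.60 tcp [ 0.6097 -0.0278  0.2213] jawang -98.0 w 24.9 F [-0.7 -0.5 -0.5] j6 1.21
goal [0.4707 0.0789 0.075 ] jaw 262 offset [-152.3, -86.6, 146.3] twist [0.2, 0.1, -0.0] j6 1.21
goal [0.4707 0.0789 0.075 ] jaw 442 offset [-152.3, -86.6, 146.3] twist [0.1, -0.2, 180.0] j6 1.21
```

```bash
python3 - <<'E'
import cv2,numpy as np
im=cv2.imread('pics/w17.png')[130:265,150:300]
cv2.imwrite('pics/z.png',cv2.resize(im,None,fx=4.4,fy=4.4,interpolation=cv2.INTER_CUBIC))
E
```

```text
(no output)
```

View pics/z.png

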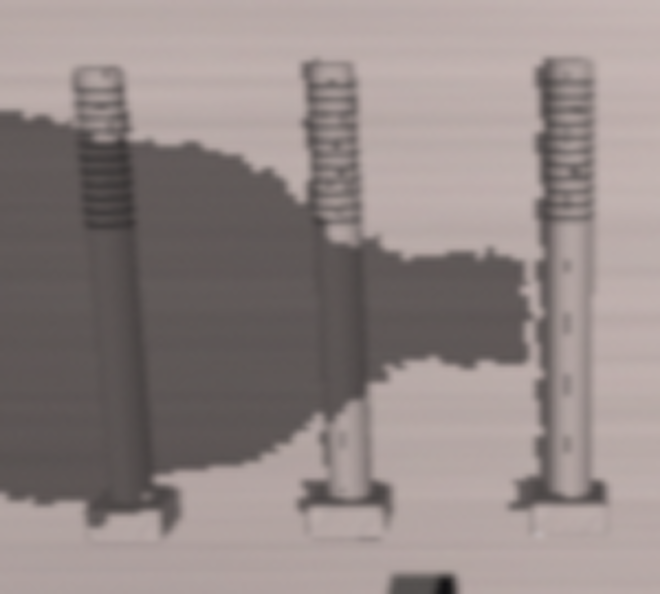

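```bash
python3 -m crank '{"offset":[[-35,-20,0],[-80,-45,0],[-125,-70,20],[-150,-87,60],[-152,-89,100],[-152,-89,130],[-152,-89,146],[-152,-89,146],[-152,-89,146]],"twist":[[0,0,0],[0,0,0],[0,0,0],[0,0,0],[0,0,0],[0,0,0],[0,0,0],[0,0,0],[0,0,0]],"jaw":[10,0,0,0,0,0,0,0,0]}';python3 - <<'E'
from bolts import *
st();goal((.471,.081,.0395),262)
m,im=shot('wrist','w18.png');shot('scene','s18.png')
E
```

```text
time: 39.72
tcp_pos: [0.4727, 0.0814, 0.0763]
orientation: [[0.99, -0.139, 0.001], [-0.139, -0.99, -0.002], [0.001, 0.002, -1.0]]
contact_force: [0.1, 0.2, 0.3]
grip_width: -0.0002
t39.73 tcp [0.4727 0.0814 0.0763] jawang -98.0 w -0.2 F [0.1 0.2 0.3] j6 0.92
goal [0.471  0.081  0.0395] jaw 262 offset [-1.7, 0.5, 36.8] twist [0.1, -0.1, 0.0] j6 0.92
goal [0.471  0.081  0.0395] jaw 442 offset [-1.7, 0.5, 36.8] twist [0.1, 0.2, -180.0] j6 0.92
```

View pics/w18.png

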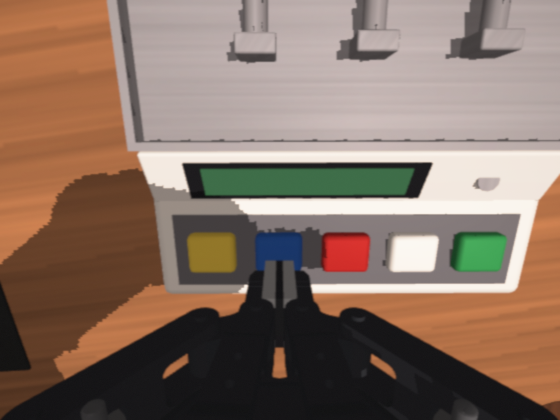

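View pics/s18.png

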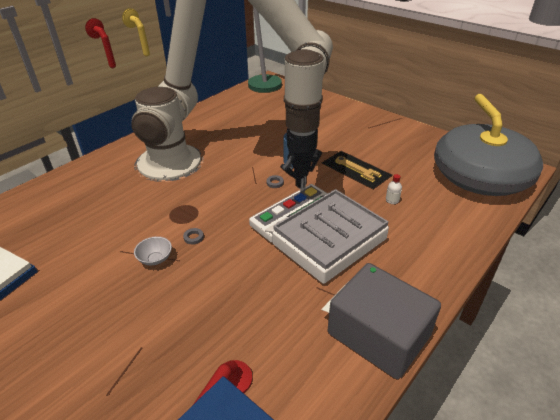

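```bash
python3 - <<'E'
from bolts import *
m=imaging.camera_model('wrist')
for u in ((212,252.5),(279,252),(345,252),(413,252)): print(plane(m,*u,.046))
E
python3 -m crank '{"offset":[[-1.5,0,12],[-1.5,0,24],[-1.5,0,30],[-1.5,0,35],[-1.5,0,37],[-1.5,0,37],[-1.5,0,37]],"twist":[[0,0,0],[0,0,0],[0,0,0],[0,0,0],[0,0,0],[0,0,0],[0,0,0]],"jaw":[0,0,0,0,0,0,0]}'
```

```text
[0.47942643 0.12037698 0.046     ]
[0.4742033  0.08155273 0.046     ]
[0.46874708 0.04333646 0.046     ]
[0.46312042 0.00392644 0.046     ]
time: 40.7
tcp_pos: [0.4703, 0.0811, 0.0408]
orientation: [[0.99, -0.139, -0.001], [-0.139, -0.99, -0.003], [-0.0, 0.003, -1.0]]
contact_force: [-6.9, 0.6, 17.5]
grip_width: -0.0001
```

```bash
python3 -m crank '{"offset":[[0,0,-15],[0,0,-35],[0,30,-38],[1,70,-38],[1,80,-33],[1,80,-30],[1,80,-30],[1,80,-30]],"twist":[[0,0,0],[0,0,0],[0,0,0],[0,0,0],[0,0,0],[0,0,0],[0,0,0],[0,0,0]],"jaw":[0,0,0,0,0,0,0,0]}';python3 - <<'E'
from bolts import *
st();goal((.461,.002,.0395),262)
m,im=shot('wrist','w19.png')
E
```

```text
time: 41.7
tcp_pos: [0.4612, 0.0029, 0.0692]
orientation: [[0.99, -0.138, 0.001], [-0.138, -0.99, -0.002], [0.001, 0.002, -1.0]]
contact_force: [0.8, 0.5, -0.1]
grip_width: -0.0003
t41.70 tcp [0.4612 0.0029 0.0692] jawang -97.9 w -0.3 F [ 0.8  0.5 -0.1] j6 1.07
goal [0.461  0.002  0.0395] jaw 262 offset [-0.1, 0.9, 29.7] twist [0.1, -0.1, 0.1] j6 1.07
goal [0.461  0.002  0.0395] jaw 442 offset [-0.1, 0.9, 29.7] twist [0.1, 0.2, -179.9] j6 1.07
```

View pics/w19.png

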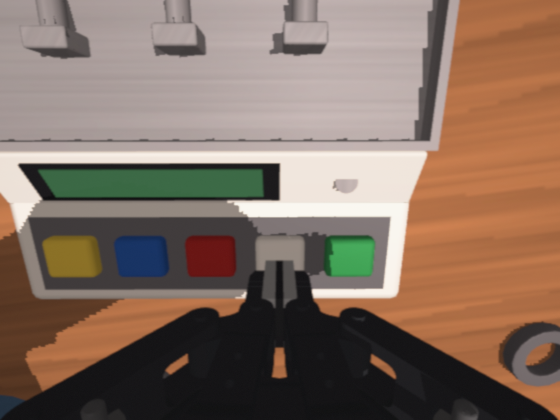

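```bash
python3 -m crank '{"offset":[[0,0.5,12],[0,0.5,20],[0,0.5,26],[0,0.5,30],[0,0.5,30],[0,0.5,30]],"twist":[[0,0,0],[0,0,0],[0,0,0],[0,0,0],[0,0,0],[0,0,0]],"jaw":[0,0,0,0,0,0]}'; python3 -m crank '{"offset":[[0,0,-15],[0,0,-50],[-30,0,-100],[-60,0,-150],[-90,0,-180],[-90,0,-180],[-90,0,-180]],"twist":[[0,0,0],[0,0,0],[0,0,0],[0,0,0],[0,0,0],[0,0,0],[0,0,0]],"jaw":[0,0,0,0,0,0,0]}';python3 - <<'E'
from bolts import *
st()
shot('wrist','w20.png');shot('scene','s20.png');shot('top','t20.png')
E
```

```text
time: 42.5
tcp_pos: [0.4603, 0.0015, 0.0408]
orientation: [[0.99, -0.139, -0.0], [-0.139, -0.99, -0.003], [0.0, 0.003, -1.0]]
contact_force: [-6.5, 2.6, 16.6]
grip_width: 0.0001
time: 43.38
tcp_pos: [0.3715, 0.0145, 0.2188]
orientation: [[0.99, -0.139, 0.0], [-0.139, -0.99, -0.002], [0.001, 0.002, -1.0]]
contact_force: [-0.1, 0.1, 0.0]
grip_width: 0.0001
t43.38 tcp [0.3715 0.0145 0.2188] jawang -98.0 w 0.1 F [-0.1  0.1  0. ] j6 0.94
```

View pics/w20.png

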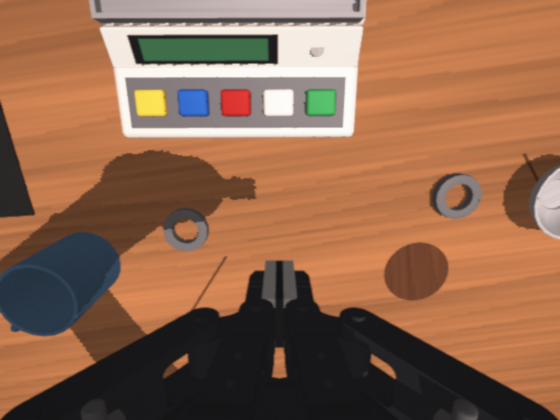

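View pics/s20.png

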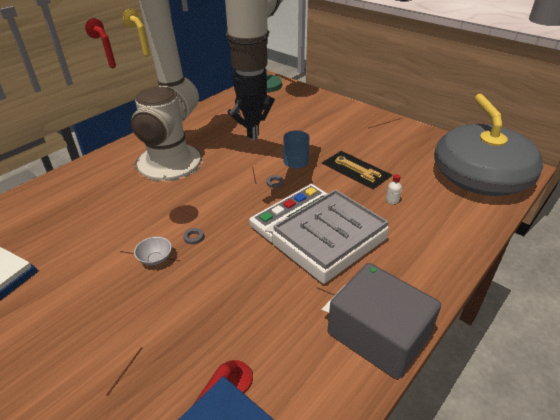

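View pics/t20.png

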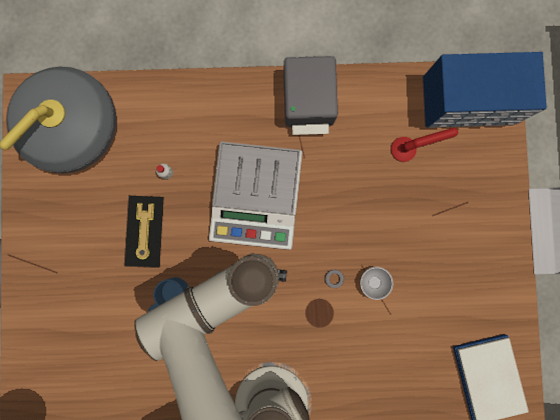

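```bash
python3 - <<'E'
import cv2
im=cv2.imread('pics/t20.png')[135:275,115:310]
cv2.imwrite('pics/t20z.png',cv2.resize(im,None,fx=4,fy=4,interpolation=cv2.INTER_CUBIC))
E
```

```text
(no output)
```

View pics/t20z.png

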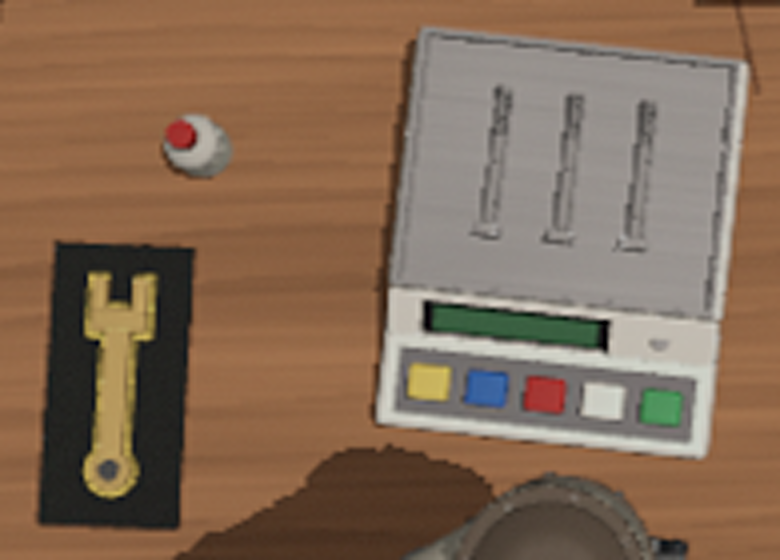

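```bash
python3 - <<'E'
from h import *
print(order.job_done()); st()
E
```

```text
the job is handed in; nothing more can be done
None
the job is handed in; nothing more can be done
```

The job is done and handed in at about 43.5 s. The spanner is on its outline, all three bolts are in the pan, and the keys were pressed in the order asked.

- **Spanner:** it lies flat on its yellow outline, jaw on the jaw. After placing it was about 1.5 mm off the outline, with its angle matching within about 0.2°. The last top and scene views show it still there.
- **Bolts:** there were three on the shelf, and the last views show none left. They lie side by side in the pan, about 50 mm apart, heads towards the keys.
- **Bolt angles:** two measure within 0.5° of the scale's axis. The leftmost read about 2° off by a rough pixel pick, so I left it.
- **Keys:** green and then yellow with the pan empty, then blue and then white after the last bolt. Each bottomed at about 41 mm, a 5 mm stroke, at 15–21 N, and all looked sprung back afterwards. Red was not touched.
- **Other checks:** I saw no knock to the bolts or the spanner, no slackened grip, and nothing else on the shelf moved.
- **Disagreements:** the cameras differed by about 4 mm on the key positions, so I used averaged values. The scale's display never visibly changed, so I could not confirm the count from it.

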